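# Trip the tip bucket with the spent sample bottles and set it back

## Robot

A 6-joint arm with a two-finger parallel gripper is mounted at the origin on the work surface. World frame = base frame: x ahead of the robot, y to its left, z up, the work surface at z = 0. Lengths are in mm, angles in rad, forces in N, time in s.
With the tool pointing down it reaches from about 300 to 775 mm from the base axis. Payload 14.6 kg.
Tool frame: the origin (TCP) lies at the very end of the fingers, on their centre line; the grasp point (between the pads) lies 19 mm behind it; z points along the fingers, y is the line along which they close (so a half turn about z gives the same grasp; the last joint's range is limited). The gripper opens to 94 mm and grips with 3 to 60 N. Pads are 16 mm wide; open, the fingers measure 119 mm over their backs; the gripper's body (75 mm by 177 mm) begins 78 mm behind the grasp point.
Start: joints at [1.215, 0.3, 1.521, -0, 1.321, -0.067], TCP at [156.639, 527.213, 173.046] pointing down, gripper open.
Joint ranges: [-3.03, 3.03], [-0.79, 2.21], [0.23, 2.52], [-1.04, 4.18], [0, 3.07], [-2.55, 2.55]. Speed limits (rad/s): [2.22, 2.22, 2.57, 3.14, 3.14, 3.14].

## Interface

Orientations are given as [roll, pitch, yaw] about the fixed x, y, z axes, in that order (R = Rz(yaw) Ry(pitch) Rx(roll)).
In Python, from cell import manip gives the robot as it stands.
- The arm moves only by the tool servo_tool, never from a script. Its argument "motion" is a list that holds one entry, the list of rows, each a list of 7 numbers: the shift along the world's x, y, z as a fraction of full scale, then the turn, a rotation vector about the world's x, y, z as a fraction of full scale, then the closure, from 0 (fully open) to 1 (shut). In form: [[[x, y, z, rx, ry, rz, gripper], ...]]. A call has 1 to 10 rows; each row is the pose to reach, as a shift and turn from the pose commanded when the call began, turning the shorter way round; what a row does not reach only later rows make up. Full scale, the value 1, is 0.5 m for a shift and pi rad for a turn. A row lasts 1/10 s, in which the tool goes at most 50 mm and 8.59 degrees, less where a joint would pass 70% of its speed; a pose out of reach is approached as far as the arm can. A call with a number of a shift or a turn outside -1 to 1 is refused whole. A call with a gripper value outside its range is refused whole. The fingers move at their own pace and stop on an object; "newtons" is the grip in N (left out, the last holds). Time passes only in rows, so rows that repeat a pose let the fingers close. It gives the time, the measured TCP pose, the force, the opening and the grip force at its end, in the units of the state.
- manip.read_state(): the state, without advancing time (a new reading comes with each control period).
- manip.camera(name): name is "side" or "top"; returns a dict with "frame" (384x512x3 uint8, red, green, blue), "range_z" (384x512 float32, mm along the optical axis (not along the pixel's ray), 0 where there is no reading), "vfov" (degrees; the focal length in pixels is half the picture's height over the tangent of half this angle, whatever the lens; pixels are square), "cx", "cy" (the principal point, pixels), "cam_to_world" (4x4, takes a point from camera to world coordinates). Camera axes: x right, y down, z forward; pixel columns grow to the right and rows downward; lengths in mm; the calibration is good to about 2 mm. A picture is of the moment at which its call begins.
- manip.sign_off(): hands the job in; it is judged then, once.
The state is a dict: "clock": time; "joints": joint angles; "qd": joint speeds; "effort": joint torques, N m; "eef_pos": TCP position; "eef_rot": TCP orientation; "wrist_force": force on the tool from outside, world axes, zero at the start; "moment": the same for the moment, N m; "finger_gap": finger opening in mm; "finger_force": force on a finger pad.
Only numpy, scipy, OpenCV 4.12 (cv2) and the standard library are available. Lean on these libraries where they do the work, as an engineer would, in place of code of your own. Each camera call takes 0.05 s, during which the arm holds its last target. There are 200 camera calls.

## Task

Take the two square bottles out of the leaning rack and set them one after the other, standing, side by side in the tip bucket: with the first aboard the bucket must stay level, and the weight of the second must trip it by itself, so do not push the bucket down. When both bottles have been dumped into the bin below, swing the empty bucket back over its balance point until it sits level again, and let go of everything. Leave the round bottle in the rack and do not disturb the wash bottle, the beaker or the tip box.

Things in the scene. Friction and masses are not known exactly. Their poses are not given: they have to be found in the camera images.
- rack: fixed grey bottle rack, base 150 x 300 mm, three pockets in a row at its y = -90, 0, +90 mm. They lean 30 deg from vertical: the bottles' tops lean to the rack's -x, roughly towards the robot. Pocket walls reach 39 mm up the bottle on the -x side, 27 mm on the others. Origin: underside centre, on the table; z up.
- rail_mid (a point): middle of the rack's steel guide rail, 16 mm round, 290 mm long along rack y, at rack x = -6, z = 178 mm. It leaves no room for a gripper from straight above the bottles: come in along their leaning axis and draw them out along it. Its 12 mm posts stand at rack y = +-141 mm, from x = 70 mm up to z = 130 mm, then forward to the rail's ends.
- square_a: closed white plastic bottle with SQUARE body 48 x 48 x 86 mm and a round 34 mm cap 24 mm high on top (110 mm in all), about 240 g; one of two alike to be dumped. Starts in one of the rack's pockets. Origin: centre of its underside; z runs along the bottle to the cap, x and y square to the flat sides.
- square_b: the other square bottle, same shape, size, weight and frame as square_a.
- square_a_mid (a point): middle of the body of square_a, on its axis 43 mm above its underside
- square_b_mid (a point): middle of the body of square_b, on its axis 43 mm above its underside
- round_c: bottle alike but with ROUND body, 48 mm diameter, same heights; it stays in its pocket of the rack. Origin: underside centre, z along the bottle.
- station: fixed tip station: two aluminium cheeks (y = +-122 mm, 50 mm wide in x, 195 mm high) carry the bucket's pivot, 180 mm above the table and along the station's y; below lies an open grey bin (x -70 to +260 mm, y +-120 mm, walls 67 to 75 mm high) with a chute sloping down to +x. Origin: on the table straight under the pivot; x is the way the bucket dumps, z up.
- bucket (a joint): angle of the tip bucket, rad: 0 level on its stop, 1.66 fully dumped to station +x. Its counterweight holds it level when empty or with one bottle; two trip it. Once dumped it stays so until swung back below 0.9 rad, whence it falls level by itself, damped. The reset takes about 2 N at the bar. With one bottle aboard it goes over if its floor is pressed down 10 mm or more.
- spot_left (a point): on the bucket's floor, where a bottle's underside centre belongs; with the bucket level at x = 60, y = +46, z = 152 mm in the station frame. Turns with the bucket. The aluminium pan is 60 mm (x) by 188 mm (y) inside, 30 to 90 mm from the pivot; walls above its floor: 47 mm at the back (-x), 33 mm at the sides, 40 mm in front, flaring out.
- spot_right (a point): the second place for a bottle on the bucket's floor, at y = -46 mm, else as spot_left
- bar (a point): middle of the bucket's steel cross bar, the reset handle: 12 mm round, 200 mm long along y, 115 mm from the pivot, on the side away from the pan and 4 mm higher than the pivot when level. With the bucket dumped it stands 294 mm above the table, about over the pivot; pull it in an arc about the pivot, to station -x and down.
- counterweight (a point): middle of the bucket's counterweight, a square steel bar 20 x 20 x 196 mm along y, carried between the bucket's arms parallel to the cross bar; when level 70 mm to -x of the pivot and 48 mm above it. Turns with the bucket; when dumped it lies 37 mm further to +x and 48 mm lower than the cross bar.
- wash_bottle: bystander: tall white bottle with spout, 56 mm diameter, 195 mm high, standing. Origin: underside centre.
- beaker: bystander: glass beaker 72 mm diameter, 95 mm high. Origin: underside centre.
- tip_box: bystander: grey box 85 x 60 x 50 mm. Origin: underside centre.
Things that resemble listed ones, but are neither listed nor needed, are in the scene too. Leave any green or yellow look-alike of the square_b alone.

How it is judged (in metres and radians):
On the way, in this order (a step that is already met when the one before it is completed fails the run):
1. one square bottle stands, released, in the level bucket and the bucket stays level (((x of square_a_mid in the frame of station between 0.03 and 0.09 m and y of square_a_mid in the frame of station between -0.095 and 0.095 m and z of square_a_mid in the frame of station between 0.15 and 0.22 m and angle between square_a's own z axis and vertical below 0.3 rad and contact force between the fingers and square_a below 0.3 N) or (x of square_b_mid in the frame of station between 0.03 and 0.09 m and y of square_b_mid in the frame of station between -0.095 and 0.095 m and z of square_b_mid in the frame of station between 0.15 and 0.22 m and angle between square_b's own z axis and vertical below 0.3 rad and contact force between the fingers and square_b below 0.3 N)) and value of joint bucket below 0.12 rad), for 0.3 s.
2. the bucket has tripped and both square bottles lie in the bin (value of joint bucket above 1.3 rad and x of square_a_mid in the frame of station between -0.06 and 0.26 m and y of square_a_mid in the frame of station between -0.12 and 0.12 m and z of square_a_mid in the frame of station between -0.01 and 0.1 m and x of square_b_mid in the frame of station between -0.06 and 0.26 m and y of square_b_mid in the frame of station between -0.12 and 0.12 m and z of square_b_mid in the frame of station between -0.01 and 0.1 m), for 0.2 s.
At the end, for the whole second after the job is handed in: The bucket sits level again (within 0.06 rad of its stop) and empty, both square bottles lie at rest in the bin or on its chute, the round bottle is still in its pocket (within 20 mm), bystanders are within 30 mm of where they stood and upright, and the robot touches nothing (value of joint bucket below 0.06 rad and x of square_a_mid in the frame of station between -0.06 and 0.26 m and y of square_a_mid in the frame of station between -0.12 and 0.12 m and z of square_a_mid in the frame of station between -0.01 and 0.1 m and x of square_b_mid in the frame of station between -0.06 and 0.26 m and y of square_b_mid in the frame of station between -0.12 and 0.12 m and z of square_b_mid in the frame of station between -0.01 and 0.1 m and linear speed of each of square_a, square_b below 0.03 m/s and angle between round_c's own z axis and vertical between 0.35 and 0.7 rad and distance of round_c from where it was at the start of the episode below 0.02 m and contact force between each of the arm, the fingers and anything else below 0.5 N).
It fails at once if the bucket tips (past 0.5 rad) while a square bottle is not yet over the tip station (value of joint bucket above 0.5 rad and not ((x of square_a_mid in the frame of station between -0.08 and 0.27 m and y of square_a_mid in the frame of station between -0.13 and 0.13 m and z of square_a_mid in the frame of station below 0.27 m) and (x of square_b_mid in the frame of station between -0.08 and 0.27 m and y of square_b_mid in the frame of station between -0.13 and 0.13 m and z of square_b_mid in the frame of station below 0.27 m))).
It fails at once if the robot pushes on the bucket (over 4 N) before both square bottles are in the bin (contact force between any of the fingers, the arm and bucket above 4 N and not ((x of square_a_mid in the frame of station between -0.06 and 0.26 m and y of square_a_mid in the frame of station between -0.12 and 0.12 m and z of square_a_mid in the frame of station between -0.01 and 0.1 m) and (x of square_b_mid in the frame of station between -0.06 and 0.26 m and y of square_b_mid in the frame of station between -0.12 and 0.12 m and z of square_b_mid in the frame of station between -0.01 and 0.1 m))).
It fails at once if the round bottle is taken or shoved out of its place (20 mm) (distance of round_c from where it was at the start of the episode above 0.02 m).
It fails at once if the wash bottle, the beaker or the tip box is moved more than 30 mm or tipped over (distance of any of wash_bottle, beaker, tip_box from where it was at the start of the episode above 0.03 m or angle between any of wash_bottle, beaker, tip_box's own z axis and vertical above 0.5 rad).
It also fails if it takes over 72 s, if anything falls off the work surface, if the arm or the gripper's body presses on something with over 40 N, if the wrist force passes 120 N, or if a joint passes its speed limit or range.

## Working session

There is one attempt and no reset: what is moved stays moved. The work goes in short steps, Python scripts to look and compute and a tool call to move; the robot and the scene stay as the last step left them, time stands still between calls to the robot, and variables do not carry over. Pictures are saved under pics/ and viewed, at most 10 in all, crops included, and the job is handed in when it is done.

Besides the shell and the picture viewer there is one more tool, called after ">>>" by a JSON object that holds its "name" and its "arguments". servo_tool: Moves the arm, as the interface text tells. Its arguments: {"type":"object","properties":{"motion":{"type":"array"},"newtons":{"type":"number"}},"required":["motion"]}

```bash
mkdir -p pics; ls; cat > h.py <<'E'
import numpy as np, cv2
from cell import manip
def cam(n):
    c=manip.camera(n); f=192/np.tan(np.radians(c["vfov"])/2)
    z=c["range_z"]; v,u=np.mgrid[:384,:512]
    P=np.stack([(u-c["cx"])*z/f,(v-c["cy"])*z/f,z],-1)
    T=np.array(c["cam_to_world"]); W=P@T[:3,:3].T+T[:3,3]; W[z==0]=np.nan
    return c["frame"],W
E
python3 - <<'E'
from h import *
print(manip.read_state())
ims=[]
for n in("top","side"):
    f,W=cam(n); np.savez(n+".npz",f=f,W=W); cv2.imwrite(f"pics/{n}0.png",cv2.resize(f[...,::-1],(800,600)))
    print(n)
    for v in range(20,384,40): print([tuple(np.nan_to_num(W[v,u]).astype(int)) for u in range(20,512,60)])
E
```

```text
pics
{'clock': 0.0, 'joints': array([ 1.21530801e+00,  3.00491510e-01,  1.52161661e+00, -4.29209056e-05,
        1.32070872e+00, -6.66367037e-02]), 'qd': array([-3.51870724e-04, -1.41428880e-03, -1.73137137e-03,  4.60762084e-04,
       -3.20133454e-05, -1.08837108e-03]), 'effort': array([-4.76944206e-04, -5.31806731e+01, -3.52735698e+01,  7.07880151e-02,
        2.44071818e-02, -8.89574630e-05]), 'eef_pos': array([156.59060493, 526.90240758, 172.4601372 ]), 'eef_rot': array([-3.14036842e+00, -4.00349683e-05,  2.85275166e+00]), 'wrist_force': array([ 0.00572819, -0.60230847, -0.24689196]), 'moment': array([ 0.01493537, -0.00119976, -0.01704697]), 'finger_force': 0.0, 'finger_gap': 93.811457441503}
top
[(np.int64(1330), np.int64(1062), np.int64(-676)), (np.int64(1337), np.int64(800), np.int64(-705)), (np.int64(1328), np.int64(522), np.int64(-699)), (np.int64(1336), np.int64(250), np.int64(-731)), (np.int64(1330), np.int64(-28), np.int64(-732)), (np.int64(1331), np.int64(-309), np.int64(-749)), (np.int64(1327), np.int64(-591), np.int64(-754)), (np.int64(1321), np.int64(-873), np.int64(-
[... 7284 characters left out ...]
0)), (np.int64(207), np.int64(-293), np.int64(-1)), (np.int64(340), np.int64(-349), np.int64(0)), (np.int64(473), np.int64(-404), np.int64(-1)), (np.int64(605), np.int64(-460), np.int64(0)), (np.int64(737), np.int64(-516), np.int64(0)), (np.int64(869), np.int64(-571), np.int64(0))]
[(np.int64(-187), np.int64(-228), np.int64(0)), (np.int64(-64), np.int64(-280), np.int64(0)), (np.int64(58), np.int64(-331), np.int64(0)), (np.int64(180), np.int64(-382), np.int64(-1)), (np.int64(303), np.int64(-434), np.int64(0)), (np.int64(426), np.int64(-485), np.int64(0)), (np.int64(548), np.int64(-536), np.int64(0)), (np.int64(671), np.int64(-587), np.int64(-1)), (np.int64(795), np.int64(-638), np.int64(-2))]
```

View pics/top0.png

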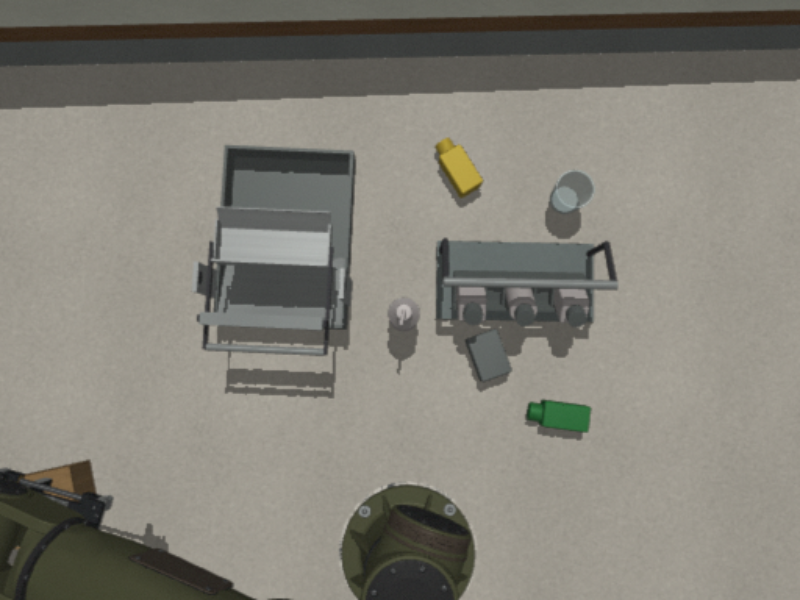

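View pics/side0.png

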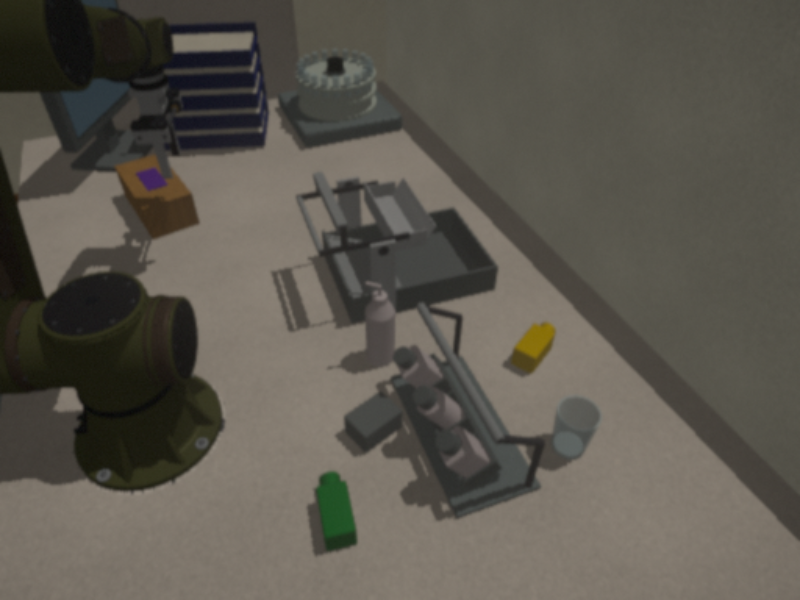

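```bash
cat > m.py <<'E'
from h import *
T=np.load("top.npz");S=np.load("side.npz")
A=np.vstack([T["W"].reshape(-1,3),S["W"].reshape(-1,3)]);C=np.vstack([T["f"].reshape(-1,3),S["f"].reshape(-1,3)]).astype(int)
k=~np.isnan(A).any(1);A=A[k];C=C[k]
def box(x0,x1,y0,y1,z0,z1,P=A):
    return (P[:,0]>x0)&(P[:,0]<x1)&(P[:,1]>y0)&(P[:,1]<y1)&(P[:,2]>z0)&(P[:,2]<z1)
Wt=T["W"].reshape(-1,3);Wt=Wt[~np.isnan(Wt).any(1)]
def line(P):
    m=P.mean(0)
    for _ in range(5):
        P0=P-m;d=np.linalg.svd(P0,full_matrices=False)[2][0]; d*=np.sign(d[1])
        r=np.linalg.norm((P0)-np.outer(P0@d,d),axis=1);P=P[r<max(9,np.median(r)*2)];m=P.mean(0)
    t=(P-m)@d; lo,hi=np.percentile(t,[.5,99.5]);return m+d*(lo+hi)/2,d,hi-lo,P
def frame(o,d):
    yaw=np.arctan2(-d[0],d[1]);c,s=np.cos(yaw),np.sin(yaw);R=np.array([[c,-s,0],[s,c,0],[0,0,1]]);return R,yaw
E
cat > m1.py <<'E'
from m import *
m,d,L,P=line(Wt[box(460,520,-400,-60,174,197,Wt)]);print("rail",m,d,L)
R,yaw=frame(m,d);o=np.array([m[0],m[1],0])-R@[-6,0,0];print("rack",o,yaw)
m2,d2,L2,P2=line(Wt[box(370,405,130,400,180,200,Wt)]);print("bar",m2,d2,L2)
R2,yaw2=frame(m2,d2);o2=np.array([m2[0],m2[1],0])-R2@[-115,0,0];print("station",o2,yaw2)
Q=(A-o)@R; a=np.array([-.5,0,.8660254]);b=np.array([.8660254,0,.5])
for yc in(-90,0,90):
    k=(abs(Q[:,1]-yc)<35)&(Q[:,0]<-15)&(Q[:,0]>-130)&(Q[:,2]>60)
    q=Q[k];s=q@a;t=q@b;c=C[k]
    top=np.percentile(s,98);kk=abs(s-top)<5
    print(yc,"stop",top,"y",np.median(q[kk,1]),np.percentile(q[kk,1],[3,97]),"t",np.percentile(t[kk],[3,50,97]),kk.sum())
    for lo,hi in((-70,-30),): 
        kb=(s>top-65)&(s<top-30);print("  body y",np.percentile(q[kb,1],[3,97]),"t",np.percentile(t[kb],[3,97]),kb.sum())
k=box(250,560,-120,40,60,215);print("wash",np.percentile(A[k],[2,50,98],axis=0))
k=box(250,420,-250,-110,40,58);print("tipbox",np.percentile(A[k],[2,50,98],axis=0))
Qs=(A-o2)@R2
for n,bb in(("cheek",(-30,30,-135,-110,185,205)),("cheek2",(-30,30,110,135,185,205)),("pan",(25,100,-110,110,140,160)),("cw",(-90,-50,-105,105,235,245)),("binfloor",(100,300,-130,130,60,85))):
    q=Qs[box(*bb,P=Qs)];print(n,len(q),len(q) and np.percentile(q,[3,50,97],axis=0))
f=S["f"][205:330,235:360,::-1];cv2.imwrite("pics/crop.png",cv2.resize(f,(600,600),interpolation=cv2.INTER_CUBIC))
E
python3 m1.py
```

```text
rail [ 483.09736642 -212.75411619  184.86824206] [0.03824575 0.99926613 0.00211272] 288.8197332595988
rack [ 489.09297659 -212.98359123    0.        ] -0.03825517014670315
bar [382.24682674 231.5211547  190.07707917] [0.06928438 0.99759586 0.00147408] 201.97834234572713
station [496.97047542 223.55344283   0.        ] -0.06934000260356922
-90 stop 164.36615613374957 y -95.35515952982198 [-122.5682243   -58.44079511] t [73.83233926 75.92608203 78.84383702] 46
  body y [-114.90076781  -65.93357021] t [-8.21937583 39.93849831] 559
0 stop 163.886103998998 y -5.5382769697372884 [-31.99636661  32.51100138] t [74.20409306 76.13437325 79.60461616] 34
  body y [-23.61529144  21.49821067] t [-5.77787815 38.26661542] 386
90 stop 161.23624617336964 y 90.45653388020423 [ 59.50836039 123.93106227] t [74.52026915 75.9786368  78.10571597] 22
  body y [ 65.16229948 113.25090328] t [-7.82156988 41.01303361] 478
wash [[ 412.1036601  -118.55743123   62.91071896]
 [ 448.09209578  -27.53205981  134.65739147]
 [ 557.06213058   19.00534762  189.92072713]]
tipbox [[ 259.81418911 -235.34207816   40.66382159]
 [ 360.40829217 -159.40812797   49.751518  ]
 [ 405.27338488 -122.55977083   55.0401933 ]]
cheek 144 [[ -25.27709107 -129.16173064  185.66695766]
 [  -0.80010752 -123.80921622  194.49827021]
 [  22.39504685 -117.60704134  199.23419424]]
cheek2 141 [[-25.04188555 113.71703081 185.86658517]
 [ -1.72159803 119.14720069 194.36675352]
 [ 22.08931453 125.53081939 200.2982688 ]]
pan 2026 [[ 36.47089694 -90.09988591 148.76394526]
 [ 66.85503046   4.47606694 153.44399752]
 [ 94.23297065  91.6954201  158.97983092]]
cw 866 [[-81.49912746 -96.25565303 235.58592163]
 [-71.10289072  -5.92601095 238.75261363]
 [-61.10831409  91.77934264 243.06387993]]
binfloor 751 [[ 113.29764492 -120.98200622   60.5185593 ]
 [ 248.84411251  -38.28636222   66.96137807]
 [ 259.18028458  119.14978966   73.01385471]]
```

View pics/crop.png

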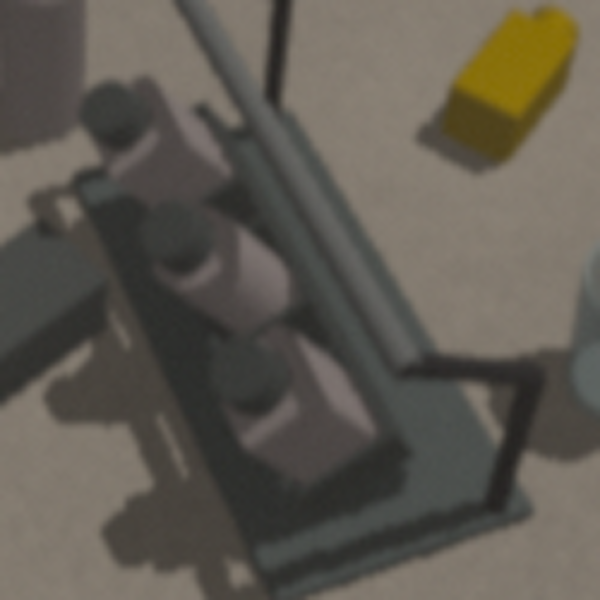

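```bash
cat > m2.py <<'E'
from m import *
from scipy.spatial.transform import Rotation as Ro
o=np.array([489.1,-213,0]);yaw=-.03826;R=Ro.from_euler('z',yaw).as_matrix()
Q=(A-o)@R; a=np.array([-.5,0,.8660254]);b=np.array([.8660254,0,.5])
for yc in(-90,0,90):
    k=(abs(Q[:,1]-yc)<40)&(Q@b<55)&(Q@b>-25)&(Q[:,2]>45)
    q=Q[k];s=q@a;t=q@b;top=np.percentile(s,97);kk=abs(s-top)<4
    print(yc,"top",top,"y",np.percentile(q[kk,1],[3,50,97]),"t",np.percentile(t[kk],[3,50,97]),kk.sum(),np.median(s[kk]))
    kb=(s>top-75)&(s<top-32)
    print("  body y",np.percentile(q[kb,1],[2,98]),"t",np.percentile(t[kb],[2,98]),kb.sum())
# wash
k=box(400,500,-70,40,60,215);q=A[k];print("wash",np.percentile(q,[3,50,97],axis=0))
for z in(80,120,150,175,190):
    p=q[abs(q[:,2]-z)<8];print(z,len(p),len(p) and np.percentile(p[:,:2],[3,97],axis=0).round())
k=box(300,430,-210,-90,44,55);print("tipbox",np.percentile(A[k],[2,98],axis=0).round())
E
python3 m2.py
```

```text
-90 top 148.3036320210491 y [-104.98326375  -90.32644862  -76.13567081] t [-3.0084247  12.68002012 27.39116482] 228 146.97935538525013
  body y [-115.33133028  -65.12201078] t [-9.66929526 42.03323835] 402
0 top 148.32401343531208 y [-14.90294694  -0.01809908  14.04132824] t [-2.10960308 13.01091636 26.85078096] 207 147.05282444785752
  body y [-27.03412999  24.05608711] t [-9.76363564 41.25078515] 338
90 top 148.24103690426608 y [ 75.27474327  88.98289095 103.30531713] t [-0.81345379 13.76517796 27.70833885] 173 146.87637815188384
  body y [ 64.28825805 114.29271477] t [-7.99080561 42.48154393] 334
wash [[411.68093323 -28.59296494  66.19076691]
 [433.61811604 -12.7962177  133.34801633]
 [462.91966662  19.19755541 189.48359113]]
80 83 [[410. -29.]
 [459.   2.]]
120 128 [[411. -28.]
 [464.  23.]]
150 136 [[423. -18.]
 [459.  17.]]
175 42 [[433. -69.]
 [497.  10.]]
190 46 [[416. -69.]
 [493.   6.]]
tipbox [[ 321. -192.   45.]
 [ 405. -122.   54.]]
```

Could be mistaken for a square bottle: yellow bottle (top 460,167), green bottle (560,415), round bottle, middle pocket (crop 220,250), wash bottle (top 403,313). Chosen: the outer two white bottles, whose bodies in the crop have flat faces and edges: square at crop (160,130) = rack y +90, and (300,390) = rack y −90.

```bash
cat > p.py <<'E'
import sys,numpy as np
from h import manip
from scipy.spatial.transform import Rotation as Ro
def R(tilt,yaw): # tool y = frame y, tool z tilted from down towards +x
    z=np.array([np.sin(tilt),0,-np.cos(tilt)]);y=np.array([0,1,0]);return Ro.from_matrix(Ro.from_euler('z',yaw).as_matrix()@np.stack([np.cross(y,z),y,z],1))
RK=(np.array([489.1,-213,0]),-.03826);ST=(np.array([496,221.5,0]),-.06934)
st=manip.read_state();P=st["eef_pos"];C=Ro.from_euler('xyz',st["eef_rot"])
def go(name,pos,Rt):
    d=(pos-P)/500;r=(Rt*C.inv()).as_rotvec()
    print(name,pos.round(),"row",(d).round(3),(r/np.pi).round(3),"rows>=",max(np.linalg.norm(d)*10,np.degrees(np.linalg.norm(r))/8.59).round(1))
def rack(y,h,dx=0): # TCP h mm above underside along axis
    s=37+h;t=13.5;q=np.array([-.5*s+.866*t,y,.866*s+.5*t]);return RK[0]+Ro.from_euler('z',RK[1]).apply(q)
def stn(x,y,z): return ST[0]+Ro.from_euler('z',ST[1]).apply([x,y,z])
RR=R(np.pi/6,RK[1]);RS=R(0,ST[1])
go("via",np.array([400,200,330.]),RS)
for y in(90,-90):
    for h in(290,150,49): go(f"rack{y} h{h}",rack(y,h),RR)
for y in(46,-46):
    for h in(150,100,49+4,49): go(f"stn{y} h{h}",stn(60,y,152+h),RS)
print(P,st["clock"],st["finger_gap"])
E
python3 p.py
```

```text
via [400. 200. 330.] row [ 0.487 -0.654  0.315] [ 0.   -0.    0.07] rows>= 8.7
rack90 h290 [ 341. -117.  290.] row [ 0.369 -1.288  0.235] [-0.027 -0.165  0.078] rows>= 13.6
rack90 h150 [ 411. -120.  169.] row [ 0.508 -1.294 -0.008] [-0.027 -0.165  0.078] rows>= 13.9
rack90 h49 [ 461. -122.   81.] row [ 0.609 -1.298 -0.183] [-0.027 -0.165  0.078] rows>= 14.5
rack-90 h290 [ 334. -297.  290.] row [ 0.355 -1.648  0.235] [-0.027 -0.165  0.078] rows>= 17.0
rack-90 h150 [ 404. -300.  169.] row [ 0.495 -1.654 -0.008] [-0.027 -0.165  0.078] rows>= 17.3
rack-90 h49 [ 454. -302.   81.] row [ 0.596 -1.657 -0.183] [-0.027 -0.165  0.078] rows>= 17.7
stn46 h150 [559. 263. 302.] row [ 0.805 -0.528  0.259] [ 0.   -0.    0.07] rows>= 10.0
stn46 h100 [559. 263. 252.] row [ 0.805 -0.528  0.159] [ 0.   -0.    0.07] rows>= 9.8
stn46 h53 [559. 263. 205.] row [ 0.805 -0.528  0.065] [ 0.   -0.    0.07] rows>= 9.6
stn46 h49 [559. 263. 201.] row [ 0.805 -0.528  0.057] [ 0.   -0.    0.07] rows>= 9.6
stn-46 h150 [553. 171. 302.] row [ 0.792 -0.711  0.259] [ 0.   -0.    0.07] rows>= 11.0
stn-46 h100 [553. 171. 252.] row [ 0.792 -0.711  0.159] [ 0.   -0.    0.07] rows>= 10.8
stn-46 h53 [553. 171. 205.] row [ 0.792 -0.711  0.065] [ 0.   -0.    0.07] rows>= 10.7
stn-46 h49 [553. 171. 201.] row [ 0.792 -0.711  0.057] [ 0.   -0.    0.07] rows>= 10.7
[156.56345928 526.98312831 172.56215259] 0.1 93.94816977690547
```

>>> {"name": "servo_tool", "arguments": {"motion": [[[0,0,0.3,0,0,0,0.25],[0,0,0.3,0,0,0,0.25],[0.1,-0.2,0.32,0,0,0.03,0.25],[0.487,-0.654,0.315,0,0,0.07,0.25],[0.487,-0.654,0.315,0,0,0.07,0.25],[0.487,-0.654,0.315,0,0,0.07,0.25],[0.487,-0.654,0.315,0,0,0.07,0.25],[0.487,-0.654,0.315,0,0,0.07,0.25],[0.487,-0.654,0.315,0,0,0.07,0.25],[0.487,-0.654,0.315,0,0,0.07,0.25]]], "newtons": 25}}

```text
clock: 1.1
eef_pos: [391.1, 210.9, 329.2]
eef_rot: [3.142, 0.0, 3.073]
wrist_force: [1.0, 0.7, -0.4]
finger_gap: 70.2
finger_force: 0.0
```

```bash
python3 p.py | grep -E "rack90|^\["
```

```text
rack90 h290 [ 341. -117.  290.] row [-0.1   -0.656 -0.079] [-0.009 -0.166  0.01 ] rows>= 6.7
rack90 h150 [ 411. -120.  169.] row [ 0.039 -0.662 -0.321] [-0.009 -0.166  0.01 ] rows>= 7.4
rack90 h49 [ 461. -122.   81.] row [ 0.14  -0.665 -0.496] [-0.009 -0.166  0.01 ] rows>= 8.4
[391.0932334  210.86273836 329.22122035] 1.1 70.223106642593
```

>>> {"name": "servo_tool", "arguments": {"motion": [[[-0.118,-0.634,-0.08,-0.009,-0.166,0.01,0.25],[-0.118,-0.634,-0.08,-0.009,-0.166,0.01,0.25],[-0.118,-0.634,-0.08,-0.009,-0.166,0.01,0.25],[-0.118,-0.634,-0.08,-0.009,-0.166,0.01,0.25],[-0.118,-0.634,-0.08,-0.009,-0.166,0.01,0.25],[-0.118,-0.634,-0.08,-0.009,-0.166,0.01,0.25],[-0.118,-0.634,-0.08,-0.009,-0.166,0.01,0.25],[-0.118,-0.634,-0.08,-0.009,-0.166,0.01,0.25],[-0.118,-0.634,-0.08,-0.009,-0.166,0.01,0.25],[-0.118,-0.634,-0.08,-0.009,-0.166,0.01,0.25]]]}}

```text
clock: 2.1
eef_pos: [330.7, -106.0, 288.6]
eef_rot: [-3.141, 0.522, 3.1]
wrist_force: [0.4, 0.7, -0.7]
finger_gap: 70.5
finger_force: 0.0
```

```bash
python3 p.py | grep -E "rack90|^\["
```

```text
rack90 h290 [ 341. -117.  290.] row [ 0.02  -0.023  0.003] [ 0.    -0.001  0.001] rows>= 0.3
rack90 h150 [ 411. -120.  169.] row [ 0.16  -0.028 -0.24 ] [ 0.    -0.001  0.001] rows>= 2.9
rack90 h49 [ 461. -122.   81.] row [ 0.261 -0.032 -0.415] [ 0.    -0.001  0.001] rows>= 4.9
[ 330.69180314 -106.00337071  288.57077829] 2.1 70.48371097047388
```

>>> {"name": "servo_tool", "arguments": {"motion": [[[0.02,-0.023,0.003,0,-0.001,0.001,0.25],[0.02,-0.023,0.003,0,-0.001,0.001,0.25],[0.16,-0.028,-0.24,0,-0.001,0.001,0.25],[0.16,-0.028,-0.24,0,-0.001,0.001,0.25],[0.16,-0.028,-0.24,0,-0.001,0.001,0.25],[0.16,-0.028,-0.24,0,-0.001,0.001,0.25],[0.16,-0.028,-0.24,0,-0.001,0.001,0.25]]]}}

```text
clock: 2.8
eef_pos: [411.3, -117.0, 169.4]
eef_rot: [3.141, 0.524, 3.11]
wrist_force: [-0.1, -0.1, 0.5]
finger_gap: 70.4
finger_force: 0.0
```

```bash
python3 p.py | grep -E "rack90|^\["; python3 -c "
from h import *
f,W=cam('side');cv2.imwrite('pics/s1.png',cv2.resize(f[150:340,190:400,::-1],(660,600),interpolation=cv2.INTER_CUBIC))"
```

```text
rack90 h290 [ 341. -117.  290.] row [-0.141 -0.     0.241] [-0.     0.    -0.002] rows>= 2.8
rack90 h150 [ 411. -120.  169.] row [-0.001 -0.006 -0.001] [-0.     0.    -0.002] rows>= 0.1
rack90 h49 [ 461. -122.   81.] row [ 0.1   -0.01  -0.176] [-0.     0.    -0.002] rows>= 2.0
[ 411.25330837 -117.03684395  169.40134893] 2.8 70.43666030822446
```

View pics/s1.png

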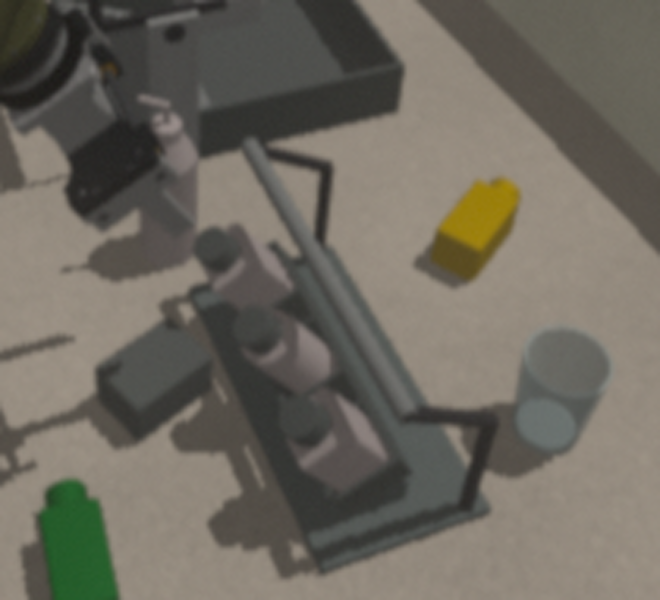

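The gripper (110,170) lines up with the left square bottle (240,270) and is clear of the wash bottle (170,190). Going down along the axis.

>>> {"name": "servo_tool", "arguments": {"motion": [[[0.03,-0.008,-0.052,0,0,-0.002,0.25],[0.06,-0.01,-0.106,0,0,-0.002,0.25],[0.09,-0.01,-0.158,0,0,-0.002,0.25],[0.1,-0.01,-0.176,0,0,-0.002,0.25],[0.1,-0.01,-0.176,0,0,-0.002,0.25],[0.1,-0.01,-0.176,0,0,-0.002,0.25]]]}}

```text
clock: 3.45
eef_pos: [461.8, -123.5, 83.0]
eef_rot: [-3.14, 0.528, 3.102]
wrist_force: [-0.5, -0.3, 1.0]
finger_gap: 71.0
finger_force: 0.0
```

```bash
python3 p.py | grep -E "rack90|^\["; python3 -c "
from h import *
f,W=cam('side');cv2.imwrite('pics/s2.png',cv2.resize(f[150:340,190:400,::-1],(660,600),interpolation=cv2.INTER_CUBIC));print(manip.read_state()['wrist_force'])"
```

```text
rack90 h290 [ 341. -117.  290.] row [-0.242  0.013  0.414] [0.    0.001 0.001] rows>= 4.8
rack90 h150 [ 411. -120.  169.] row [-0.102  0.007  0.171] [0.    0.001 0.001] rows>= 2.0
rack90 h49 [ 461. -122.   81.] row [-0.001  0.003 -0.004] [0.    0.001 0.001] rows>= 0.1
[ 461.81500353 -123.53828233   83.01916371] 3.45 70.9883972485657
[-0.00944409 -0.15202325 -0.67173466]
```

View pics/s2.png

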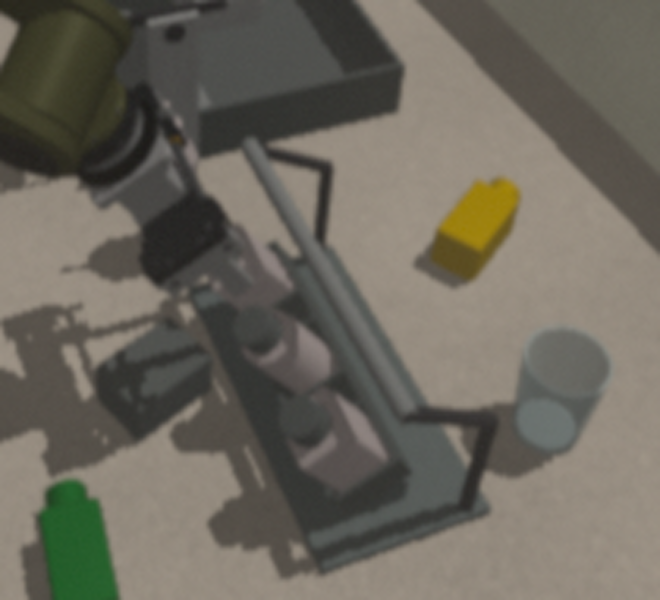

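Fingers straddle the left bottle (240,260), nothing else touched. Close, then draw out.

>>> {"name": "servo_tool", "arguments": {"motion": [[[-0.001,0.003,-0.004,0,0,0,0.9],[-0.001,0.003,-0.004,0,0,0,0.9],[-0.001,0.003,-0.004,0,0,0,0.9],[-0.001,0.003,-0.004,0,0,0,0.9],[-0.001,0.003,-0.004,0,0,0,0.9],[-0.001,0.003,-0.004,0,0,0,0.9]]], "newtons": 25}}

```text
clock: 4.1
eef_pos: [461.1, -121.9, 79.4]
eef_rot: [-3.141, 0.526, 3.102]
wrist_force: [-2.6, -0.4, 6.0]
finger_gap: 47.6
finger_force: 25.0
```

```bash
python3 p.py | grep -E "rack90|^\["
```

```text
rack90 h290 [ 341. -117.  290.] row [-0.24   0.009  0.421] [0.    0.001 0.001] rows>= 4.9
rack90 h150 [ 411. -120.  169.] row [-0.101  0.004  0.179] [0.    0.001 0.001] rows>= 2.1
rack90 h49 [ 461. -122.   81.] row [ 0.    -0.     0.004] [0.    0.001 0.001] rows>= 0.0
[ 461.08964347 -121.85328436   79.39286587] 4.1 47.60909059356776
```

>>> {"name": "servo_tool", "arguments": {"motion": [[[-0.015,0.001,0.026,0,0,0,0.9],[-0.035,0.001,0.06,0,0,0,0.9],[-0.06,0.002,0.104,0,0,0,0.9],[-0.09,0.003,0.156,0,0,0,0.9],[-0.13,0.005,0.225,0,0,0,0.9],[-0.17,0.006,0.295,0,0,0,0.9],[-0.22,0.008,0.381,0,0,0,0.9],[-0.24,0.009,0.421,0,0,0,0.9],[-0.24,0.009,0.421,0,0,0,0.9]]]}}

```text
clock: 5.0
eef_pos: [340.7, -117.8, 291.8]
eef_rot: [-3.137, 0.529, 3.102]
wrist_force: [-0.2, -0.2, -3.6]
finger_gap: 47.8
finger_force: 25.0
```

```bash
python3 p.py | grep -E "stn46|^\["
```

```text
stn46 h150 [559. 263. 302.] row [0.437 0.762 0.02 ] [ 0.01   0.168 -0.009] rows>= 8.8
stn46 h100 [559. 263. 252.] row [ 0.437  0.762 -0.08 ] [ 0.01   0.168 -0.009] rows>= 8.8
stn46 h53 [559. 263. 205.] row [ 0.437  0.762 -0.174] [ 0.01   0.168 -0.009] rows>= 9.0
stn46 h49 [559. 263. 201.] row [ 0.437  0.762 -0.182] [ 0.01   0.168 -0.009] rows>= 9.0
[ 340.65575214 -117.83813613  291.81233546] 5.0 47.80186600671177
```

>>> {"name": "servo_tool", "arguments": {"motion": [[[0.02,0.02,0.06,0,0.03,0,0.9],[0.08,0.1,0.08,0.003,0.07,-0.003,0.9],[0.13,0.17,0.08,0.006,0.11,-0.006,0.9],[0.18,0.25,0.08,0.01,0.15,-0.009,0.9],[0.23,0.33,0.08,0.01,0.168,-0.009,0.9],[0.28,0.41,0.08,0.01,0.168,-0.009,0.9],[0.33,0.49,0.08,0.01,0.168,-0.009,0.9],[0.37,0.57,0.08,0.01,0.168,-0.009,0.9],[0.41,0.66,0.06,0.01,0.168,-0.009,0.9],[0.437,0.735,0.04,0.01,0.168,-0.009,0.9]]]}}

```text
clock: 6.0
eef_pos: [560.1, 253.1, 306.0]
eef_rot: [3.141, -0.006, 3.073]
wrist_force: [0.8, -1.2, -2.1]
finger_gap: 47.6
finger_force: 25.0
```

```bash
python3 p.py | grep -E "stn46|^\["
```

```text
stn46 h150 [559. 263. 302.] row [-0.002  0.02  -0.008] [-0.    -0.002 -0.   ] rows>= 0.2
stn46 h100 [559. 263. 252.] row [-0.002  0.02  -0.108] [-0.    -0.002 -0.   ] rows>= 1.1
stn46 h53 [559. 263. 205.] row [-0.002  0.02  -0.202] [-0.    -0.002 -0.   ] rows>= 2.0
stn46 h49 [559. 263. 201.] row [-0.002  0.02  -0.21 ] [-0.    -0.002 -0.   ] rows>= 2.1
[560.1398     253.11358826 305.9682682 ] 6.0 47.61402936465295
```

>>> {"name": "servo_tool", "arguments": {"motion": [[[-0.002,0.02,-0.02,0,-0.002,0,0.9],[-0.002,0.02,-0.06,0,-0.002,0,0.9],[-0.002,0.02,-0.08,0,-0.002,0,0.9],[-0.002,0.02,-0.08,0,-0.002,0,0.9],[-0.002,0.02,-0.08,0,-0.002,0,0.9]]]}}

```text
clock: 6.5
eef_pos: [558.5, 259.9, 269.7]
eef_rot: [3.139, 0.003, 3.072]
wrist_force: [0.7, -0.5, -1.5]
finger_gap: 47.8
finger_force: 25.0
```

```bash
cat > b.py <<'E'
from h import *
import p,sys
from scipy.spatial.transform import Rotation as Ro
f,W=cam('side');q=Ro.from_euler('z',p.ST[1]).inv().apply(W.reshape(-1,3)-p.ST[0]).reshape(W.shape)
g=f.astype(int)
t=p.Ro.from_euler('z',p.ST[1]).inv().apply(p.P-p.ST[0]);print("tcp in stn",t)
k=(abs(q[...,0]-t[0])<60)&(abs(q[...,1]-t[1])<50)&(q[...,2]>t[2]-60)&(q[...,2]<t[2]+5)
for z in range(int(t[2])-55,int(t[2])+5,10):
    m=k&(abs(q[...,2]-z)<5);print(z,m.sum(),np.percentile(q[m][:,:2],[4,96],axis=0).round(1).tolist() if m.sum()>5 else "")
v,u=np.where(k);c=(int(u.mean()),int(v.mean()));print(c,q[k][:,2].min())
v0,u0=max(c[1]-70,0),max(c[0]-80,0);cv2.imwrite(f"pics/{sys.argv[1]}.png",cv2.resize(f[v0:v0+140,u0:u0+160,::-1],(640,560),interpolation=cv2.INTER_CUBIC))
E
python3 b.py b1
```

```text
via [400. 200. 330.] row [-0.317 -0.12   0.121] [-0.001  0.001  0.   ] rows>= 3.6
rack90 h290 [ 341. -117.  290.] row [-0.435 -0.754  0.04 ] [-0.01  -0.165  0.01 ] rows>= 8.7
rack90 h150 [ 411. -120.  169.] row [-0.295 -0.76  -0.202] [-0.01  -0.165  0.01 ] rows>= 8.4
rack90 h49 [ 461. -122.   81.] row [-0.194 -0.764 -0.377] [-0.01  -0.165  0.01 ] rows>= 8.7
rack-90 h290 [ 334. -297.  290.] row [-0.449 -1.114  0.04 ] [-0.01  -0.165  0.01 ] rows>= 12.0
rack-90 h150 [ 404. -300.  169.] row [-0.309 -1.119 -0.202] [-0.01  -0.165  0.01 ] rows>= 11.8
rack-90 h49 [ 454. -302.   81.] row [-0.208 -1.123 -0.377] [-0.01  -0.165  0.01 ] rows>= 12.0
stn46 h150 [559. 263. 302.] row [0.001 0.007 0.065] [-0.001  0.001  0.   ] rows>= 0.6
stn46 h100 [559. 263. 252.] row [ 0.001  0.007 -0.035] [-0.001  0.001  0.   ] rows>= 0.4
stn46 h53 [559. 263. 205.] row [ 0.001  0.007 -0.129] [-0.001  0.001  0.   ] rows>= 1.3
stn46 h49 [559. 263. 201.] row [ 0.001  0.007 -0.137] [-0.001  0.001  0.   ] rows>= 1.4
stn-46 h150 [553. 171. 302.] row [-0.012 -0.177  0.065] [-0.001  0.001  0.   ] rows>= 1.9
stn-46 h100 [553. 171. 252.] row [-0.012 -0.177 -0.035] [-0.001  0.001  0.   ] rows>= 1.8
stn-46 h53 [553. 171. 205.] row [-0.012 -0.177 -0.129] [-0.001  0.001  0.   ] rows>= 2.2
stn-46 h49 [553. 171. 201.] row [-0.012 -0.177 -0.137] [-0.001  0.001  0.   ] rows>= 2.2
[558.45273699 259.92806483 269.6847549 ] 6.5 47.78254986528133
tcp in stn [ 59.64019236  42.66272353 269.6847549 ]
214 0 
224 18 [[41.1, 18.3], [80.7, 44.2]]
234 47 [[40.2, 15.8], [85.2, 47.9]]
244 53 [[39.5, 15.0], [85.0, 53.0]]
254 52 [[38.9, 16.6], [86.1, 48.8]]
264 48 [[38.3, 17.0], [82.1, 56.3]]
(248, 111) 222.68212582493976
```

View pics/b1.png

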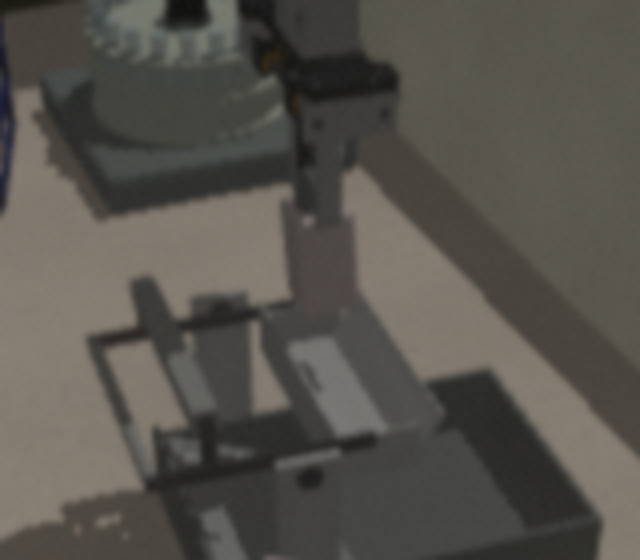

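Bottle (325,260) hangs upright above the pan, its body spanning station x 38–86 mm. Lowering with a 1.5 mm correction.

>>> {"name": "servo_tool", "arguments": {"motion": [[[-0.003,0.007,-0.03,0,0,0,0.9],[-0.003,0.007,-0.07,0,0,0,0.9],[-0.003,0.007,-0.1,0,0,0,0.9],[-0.003,0.007,-0.12,0,0,0,0.9],[-0.003,0.007,-0.13,0,0,0,0.9],[-0.003,0.007,-0.13,0,0,0,0.9],[-0.003,0.007,-0.13,0,0,0,0.9]]]}}

```text
clock: 7.25
eef_pos: [557.2, 263.8, 205.5]
eef_rot: [3.139, 0.004, 3.072]
wrist_force: [0.5, -0.6, -1.4]
finger_gap: 47.5
finger_force: 25.0
```

```bash
python3 b.py b2|tail -8; python3 -c "
from h import *
s=manip.read_state();print(s['eef_pos'],s['wrist_force'])"
```

```text
tcp in stn [ 58.09655724  46.40574981 205.51201944]
150 90 [[24.9, -0.5], [90.0, 63.9]]
160 70 [[24.5, -0.7], [98.5, 84.5]]
170 99 [[24.8, 5.7], [105.9, 84.9]]
180 139 [[24.6, 0.5], [112.8, 92.2]]
190 102 [[24.6, 1.3], [117.0, 90.1]]
200 66 [[24.7, 8.5], [78.7, 80.0]]
(250, 128) 147.27235689701516
[557.16687408 263.79865569 205.54459014] [ 0.39652639  0.95457073 -3.14515099]
```

View pics/b2.png

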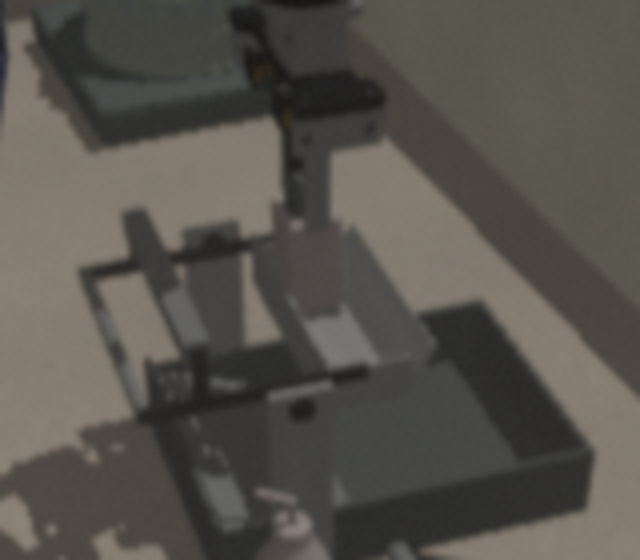

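Bottle (310,265) is inside the pan walls with the bucket level. Last few millimetres, then release.

>>> {"name": "servo_tool", "arguments": {"motion": [[[0,0,-0.006,0,0,0,0.9],[0,0,-0.01,0,0,0,0.9],[0,0,-0.01,0,0,0,0.9],[0,0,-0.01,0,0,0,0.9]]]}}

```text
clock: 7.7
eef_pos: [557.0, 263.8, 200.1]
eef_rot: [3.139, 0.004, 3.072]
wrist_force: [0.7, 0.2, 2.8]
finger_gap: 47.6
finger_force: 25.0
```

>>> {"name": "servo_tool", "arguments": {"motion": [[[0,0,0.003,0,0,0,0.3],[0,0,0.003,0,0,0,0.25],[0,0,0.003,0,0,0,0.25],[0,0,0.003,0,0,0,0.25]]]}}

```text
clock: 8.1
eef_pos: [556.8, 263.7, 201.0]
eef_rot: [3.139, 0.003, 3.072]
wrist_force: [-0.8, -0.1, 0.4]
finger_gap: 70.4
finger_force: 0.0
```

```bash
python3 b.py b3|tail -8
```

```text
tcp in stn [ 57.71761884  46.31109543 201.01016253]
146 19 [[25.3, 2.8], [89.6, 52.7]]
156 105 [[24.7, -1.6], [94.0, 68.7]]
166 88 [[24.7, 0.7], [101.3, 80.1]]
176 120 [[25.0, 1.8], [109.1, 92.7]]
186 136 [[24.1, 1.9], [116.0, 92.6]]
196 75 [[24.7, 7.1], [82.8, 81.4]]
(249, 129) 149.6330706366862
```

View pics/b3.png

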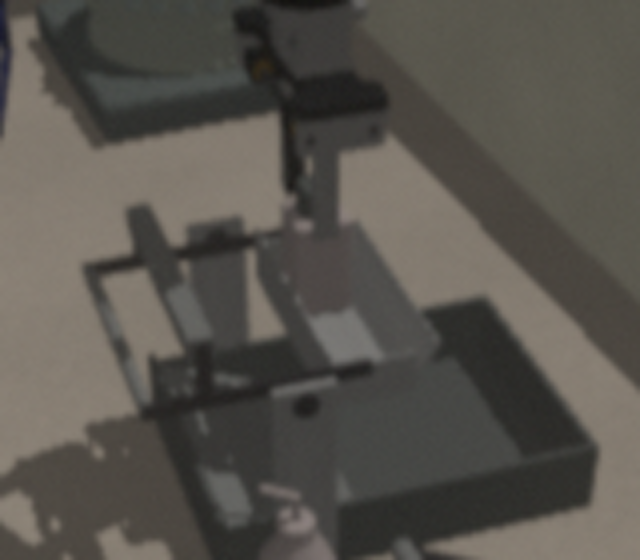

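Bottle (320,265) stands free in the level bucket. On to the second bottle.

>>> {"name": "servo_tool", "arguments": {"motion": [[[0,0,0.05,0,0,0,0.25],[0,0,0.13,0,0,0,0.25],[0,0,0.22,0,0,0,0.25],[-0.04,-0.08,0.28,0,0,0,0.25],[-0.09,-0.17,0.28,0,-0.03,0,0.25],[-0.13,-0.26,0.28,0,-0.06,0,0.25],[-0.18,-0.35,0.28,-0.005,-0.1,0.005,0.25],[-0.23,-0.44,0.28,-0.01,-0.13,0.01,0.25],[-0.27,-0.53,0.28,-0.01,-0.165,0.01,0.25],[-0.31,-0.62,0.28,-0.01,-0.165,0.01,0.25]]]}}

```text
clock: 9.15
eef_pos: [407.3, -29.7, 340.7]
eef_rot: [-3.138, 0.527, 3.107]
wrist_force: [1.0, -0.9, 0.4]
finger_gap: 70.6
finger_force: 0.0
```

```bash
python3 p.py | grep -E "rack-90|^\["
```

```text
rack-90 h290 [ 334. -297.  290.] row [-0.147 -0.535 -0.101] [ 0.001  0.001 -0.001] rows>= 5.6
rack-90 h150 [ 404. -300.  169.] row [-0.007 -0.54  -0.344] [ 0.001  0.001 -0.001] rows>= 6.4
rack-90 h49 [ 454. -302.   81.] row [ 0.094 -0.544 -0.519] [ 0.001  0.001 -0.001] rows>= 7.6
[407.27672289 -29.65286359 340.65108902] 9.15 70.5804904395319
```

>>> {"name": "servo_tool", "arguments": {"motion": [[[-0.03,-0.09,-0.02,0,0,0,0.25],[-0.06,-0.18,-0.04,0,0,0,0.25],[-0.09,-0.27,-0.06,0,0,0,0.25],[-0.11,-0.36,-0.08,0,0,0,0.25],[-0.13,-0.45,-0.1,0,0,0,0.25],[-0.147,-0.535,-0.101,0,0,0,0.25],[-0.147,-0.54,-0.101,0,0,0,0.25],[-0.1,-0.54,-0.183,0,0,0,0.25],[-0.05,-0.54,-0.27,0,0,0,0.25],[-0.02,-0.54,-0.322,0,0,0,0.25]]]}}

```text
clock: 10.15
eef_pos: [420.2, -278.9, 195.0]
eef_rot: [-3.129, 0.487, 3.073]
wrist_force: [0.9, -0.9, -0.5]
finger_gap: 70.3
finger_force: 0.0
```

>>> {"name": "servo_tool", "arguments": {"motion": [[[0,0,0,0,0,0,0.25],[0,0,0,0,0,0,0.25]]]}}

```text
clock: 10.35
eef_pos: [419.6, -278.9, 197.2]
eef_rot: [-3.13, 0.487, 3.073]
wrist_force: [0.1, -0.6, 1.5]
finger_gap: 70.3
finger_force: 0.0
```

```bash
python3 p.py | grep -E "rack-90|^\["
```

```text
rack-90 h290 [ 334. -297.  290.] row [-0.171 -0.036  0.186] [ 0.003 -0.012  0.011] rows>= 2.6
rack-90 h150 [ 404. -300.  169.] row [-0.031 -0.042 -0.057] [ 0.003 -0.012  0.011] rows>= 0.8
rack-90 h49 [ 454. -302.   81.] row [ 0.069 -0.046 -0.232] [ 0.003 -0.012  0.011] rows>= 2.5
[ 419.64048902 -278.90563081  197.1712573 ] 10.35 70.32568540699607
```

>>> {"name": "servo_tool", "arguments": {"motion": [[[-0.031,-0.042,-0.01,0.003,-0.012,0.011,0.25],[-0.031,-0.042,-0.04,0.003,-0.012,0.011,0.25],[-0.031,-0.042,-0.04,0.003,-0.012,0.011,0.25],[-0.031,-0.042,-0.04,0.003,-0.012,0.011,0.25]]]}}

```text
clock: 10.75
eef_pos: [424.4, -281.9, 190.9]
eef_rot: [-3.13, 0.49, 3.067]
wrist_force: [0.2, 1.6, 0.4]
finger_gap: 70.5
finger_force: 0.0
```

```bash
python3 p.py | grep -E "rack-90|^\["; python3 -c "
from h import *
print(manip.read_state()['joints'])"
```

```text
rack-90 h290 [ 334. -297.  290.] row [-0.181 -0.03   0.198] [ 0.003 -0.011  0.013] rows>= 2.7
rack-90 h150 [ 404. -300.  169.] row [-0.041 -0.036 -0.044] [ 0.003 -0.011  0.013] rows>= 0.7
rack-90 h49 [ 454. -302.   81.] row [ 0.06  -0.04  -0.219] [ 0.003 -0.011  0.013] rows>= 2.3
[ 424.35790966 -281.937514    190.85602501] 10.75 70.45087099138627
[-0.85303538 -0.05016192  1.95812928  0.42119655  0.90754883 -2.55383702]
```

J6 is at its limit (−2.55), so I back off and use the half-turned grasp.

>>> {"name": "servo_tool", "arguments": {"motion": [[[-0.03,0,0.08,0.02,-0.001,-0.035,0.25],[-0.08,0,0.16,0.045,-0.002,-0.078,0.25],[-0.12,0,0.2,0.07,-0.003,-0.12,0.25],[-0.12,0,0.2,0.095,-0.004,-0.164,0.25],[-0.12,0,0.2,0.12,-0.005,-0.207,0.25],[-0.12,0,0.2,0.14,-0.006,-0.242,0.25],[-0.12,0,0.2,0.16,-0.007,-0.277,0.25],[-0.12,0,0.2,0.18,-0.007,-0.312,0.25],[-0.12,0,0.2,0.2,-0.008,-0.346,0.25],[-0.12,0,0.2,0.22,-0.009,-0.381,0.25]]]}}

```text
clock: 11.75
eef_pos: [364.2, -281.6, 290.6]
eef_rot: [2.65, 0.047, 1.681]
wrist_force: [0.5, 0.5, -0.7]
finger_gap: 70.4
finger_force: 0.0
```

```bash
sed -i 's/^RR=.*/F=Ro.from_euler("z",np.pi);RR=R(np.pi\/6,RK[1])*F;RS=R(0,ST[1])*F/' p.py; python3 p.py | grep -E "rack-90|^\["; python3 -c "
from h import *
print(manip.read_state()['joints'])"
```

```text
rack-90 h290 [ 334. -297.  290.] row [-0.06  -0.031 -0.001] [ 0.261 -0.01  -0.483] rows>= 11.5
rack-90 h150 [ 404. -300.  169.] row [ 0.08  -0.036 -0.244] [ 0.261 -0.01  -0.483] rows>= 11.5
rack-90 h49 [ 454. -302.   81.] row [ 0.18  -0.04  -0.419] [ 0.261 -0.01  -0.483] rows>= 11.5
[ 364.15372734 -281.61195761  290.6150791 ] 11.75 70.39944009757781
[-1.01324024 -0.19921101  1.85673714  0.4438257   1.24790631 -1.22729245]
```

>>> {"name": "servo_tool", "arguments": {"motion": [[[-0.06,-0.031,0,0.261,-0.01,-0.483,0.25],[-0.06,-0.031,0,0.261,-0.01,-0.483,0.25],[-0.06,-0.031,0,0.261,-0.01,-0.483,0.25],[-0.06,-0.031,0,0.261,-0.01,-0.483,0.25],[-0.06,-0.031,0,0.261,-0.01,-0.483,0.25],[-0.06,-0.031,0,0.261,-0.01,-0.483,0.25],[-0.06,-0.031,0,0.261,-0.01,-0.483,0.25],[-0.06,-0.031,0,0.261,-0.01,-0.483,0.25],[-0.06,-0.031,0,0.261,-0.01,-0.483,0.25],[-0.06,-0.031,0,0.261,-0.01,-0.483,0.25]]]}}

```text
clock: 12.75
eef_pos: [334.1, -297.1, 290.6]
eef_rot: [3.019, -0.512, 0.218]
wrist_force: [0.8, -0.5, 0.4]
finger_gap: 70.6
finger_force: 0.0
```

>>> {"name": "servo_tool", "arguments": {"motion": [[[0,0,0,0.03,-0.001,-0.055,0.25],[0,0,0,0.03,-0.001,-0.055,0.25],[0,0,0,0.03,-0.001,-0.055,0.25]]]}}

```text
clock: 13.05
eef_pos: [334.2, -297.0, 290.5]
eef_rot: [3.123, -0.526, -0.002]
wrist_force: [0.9, 0.2, 0.8]
finger_gap: 70.1
finger_force: 0.0
```

```bash
python3 p.py | grep -E "rack-90|^\["; python3 -c "
from h import *
print(manip.read_state()['joints'])"
```

```text
rack-90 h290 [ 334. -297.  290.] row [-0.    -0.    -0.001] [ 0.005  0.001 -0.009] rows>= 0.2
rack-90 h150 [ 404. -300.  169.] row [ 0.139 -0.006 -0.244] [ 0.005  0.001 -0.009] rows>= 2.8
rack-90 h49 [ 454. -302.   81.] row [ 0.24  -0.009 -0.419] [ 0.005  0.001 -0.009] rows>= 4.8
[ 334.18720865 -297.03852854  290.49137548] 13.05 70.1462688913896
[-1.11848988 -0.23921674  1.89951969  0.4849239   1.2525466   0.35843366]
```

>>> {"name": "servo_tool", "arguments": {"motion": [[[0.02,-0.001,-0.033,0.005,0.001,-0.009,0.25],[0.06,-0.003,-0.1,0.005,0.001,-0.009,0.25],[0.1,-0.004,-0.17,0.005,0.001,-0.009,0.25],[0.142,-0.006,-0.242,0.005,0.001,-0.009,0.25],[0.142,-0.006,-0.242,0.005,0.001,-0.009,0.25],[0.142,-0.006,-0.242,0.005,0.001,-0.009,0.25]]]}}

```text
clock: 13.65
eef_pos: [405.4, -299.9, 169.0]
eef_rot: [-3.141, -0.521, -0.037]
wrist_force: [-0.2, -0.5, -0.1]
finger_gap: 70.5
finger_force: 0.0
```

```bash
python3 p.py | grep -E "rack-90|^\["
```

```text
rack-90 h290 [ 334. -297.  290.] row [-0.143  0.006  0.242] [-0.    -0.001 -0.   ] rows>= 2.8
rack-90 h150 [ 404. -300.  169.] row [-0.003  0.    -0.001] [-0.    -0.001 -0.   ] rows>= 0.0
rack-90 h49 [ 454. -302.   81.] row [ 0.098 -0.004 -0.176] [-0.    -0.001 -0.   ] rows>= 2.0
[ 405.40206497 -299.90052658  168.97728333] 13.65 70.4891318043251
```

>>> {"name": "servo_tool", "arguments": {"motion": [[[0.03,-0.001,-0.052,0,-0.001,0,0.25],[0.06,-0.002,-0.104,0,-0.001,0,0.25],[0.09,-0.003,-0.155,0,-0.001,0,0.25],[0.101,-0.004,-0.174,0,-0.001,0,0.25],[0.101,-0.004,-0.174,0,-0.001,0,0.25],[0.101,-0.004,-0.174,0,-0.001,0,0.9],[0.101,-0.004,-0.174,0,-0.001,0,0.9],[0.101,-0.004,-0.174,0,-0.001,0,0.9],[0.101,-0.004,-0.174,0,-0.001,0,0.9],[0.101,-0.004,-0.174,0,-0.001,0,0.9]]], "newtons": 25}}

```text
clock: 14.65
eef_pos: [456.1, -302.5, 82.3]
eef_rot: [3.141, -0.526, -0.039]
wrist_force: [-2.7, -0.4, 6.9]
finger_gap: 47.5
finger_force: 25.0
```

```bash
python3 p.py | grep -E "rack-90|^\["
```

```text
rack-90 h290 [ 334. -297.  290.] row [-0.244  0.011  0.415] [0.    0.001 0.   ] rows>= 4.8
rack-90 h150 [ 404. -300.  169.] row [-0.104  0.005  0.173] [0.    0.001 0.   ] rows>= 2.0
rack-90 h49 [ 454. -302.   81.] row [-0.004  0.002 -0.002] [0.    0.001 0.   ] rows>= 0.0
[ 456.13321137 -302.48678545   82.34810111] 14.65 47.50847058979559
```

>>> {"name": "servo_tool", "arguments": {"motion": [[[-0.015,0.001,0.026,0,0,0,0.9],[-0.035,0.001,0.06,0,0,0,0.9],[-0.06,0.002,0.104,0,0,0,0.9],[-0.09,0.003,0.156,0,0,0,0.9],[-0.13,0.005,0.225,0,0,0,0.9],[-0.17,0.006,0.295,0,0,0,0.9],[-0.21,0.008,0.37,0,0,0,0.9],[-0.24,0.009,0.42,0,0,0,0.9],[-0.24,0.02,0.46,0,0,0,0.9],[-0.22,0.06,0.5,0,0.03,0,0.9]]]}}

```text
clock: 15.65
eef_pos: [343.4, -273.1, 331.2]
eef_rot: [3.14, -0.428, -0.044]
wrist_force: [-0.9, -0.7, -3.0]
finger_gap: 48.0
finger_force: 25.0
```

```bash
python3 p.py | grep -E "stn-46|^\["
```

```text
stn-46 h150 [553. 171. 302.] row [ 0.419  0.889 -0.058] [ 0.008  0.136 -0.008] rows>= 9.8
stn-46 h100 [553. 171. 252.] row [ 0.419  0.889 -0.158] [ 0.008  0.136 -0.008] rows>= 10.0
stn-46 h53 [553. 171. 205.] row [ 0.419  0.889 -0.252] [ 0.008  0.136 -0.008] rows>= 10.1
stn-46 h49 [553. 171. 201.] row [ 0.419  0.889 -0.26 ] [ 0.008  0.136 -0.008] rows>= 10.2
[ 343.35872768 -273.08149656  331.19677352] 15.65 48.01059887570036
```

>>> {"name": "servo_tool", "arguments": {"motion": [[[0.04,0.08,0,0.002,0.03,-0.002,0.9],[0.08,0.17,0,0.004,0.07,-0.004,0.9],[0.12,0.26,0,0.006,0.1,-0.006,0.9],[0.16,0.35,0,0.008,0.136,-0.008,0.9],[0.2,0.44,0,0.008,0.136,-0.008,0.9],[0.24,0.53,0,0.008,0.136,-0.008,0.9],[0.28,0.62,0,0.008,0.136,-0.008,0.9],[0.33,0.71,0,0.008,0.136,-0.008,0.9],[0.38,0.8,-0.02,0.008,0.136,-0.008,0.9],[0.41,0.86,-0.04,0.008,0.136,-0.008,0.9]]]}}

```text
clock: 16.65
eef_pos: [546.8, 151.3, 313.6]
eef_rot: [-3.141, -0.003, -0.064]
wrist_force: [0.8, -1.3, -1.6]
finger_gap: 47.5
finger_force: 25.0
```

>>> {"name": "servo_tool", "arguments": {"motion": [[[0,0,0,0,0,0,0.9],[0,0,0,0,0,0,0.9]]]}}

```text
clock: 16.85
eef_pos: [546.0, 149.8, 312.5]
eef_rot: [3.141, -0.0, -0.062]
wrist_force: [0.4, 0.1, -2.6]
finger_gap: 47.6
finger_force: 25.0
```

```bash
python3 p.py | grep -E "stn-46|^\["; python3 -c "
from h import *
print(manip.read_state()['joints'])"
```

```text
stn-46 h150 [553. 171. 302.] row [ 0.013  0.043 -0.021] [ 0.     0.    -0.002] rows>= 0.5
stn-46 h100 [553. 171. 252.] row [ 0.013  0.043 -0.121] [ 0.     0.    -0.002] rows>= 1.3
stn-46 h53 [553. 171. 205.] row [ 0.013  0.043 -0.215] [ 0.     0.    -0.002] rows>= 2.2
stn-46 h49 [553. 171. 201.] row [ 0.013  0.043 -0.223] [ 0.     0.    -0.002] rows>= 2.3
[545.98822767 149.78639159 312.45022375] 16.85 47.57853627800028
[ 2.03121702e-01  2.76557246e-01  1.23380084e+00 -1.12393536e-04
  1.63123297e+00  1.83628746e+00]
```

Level off at bottle bottom ≈ 220 mm over the right spot and measure.

>>> {"name": "servo_tool", "arguments": {"motion": [[[0.013,0.043,0,0,0,-0.002,0.9],[0.013,0.043,-0.04,0,0,-0.002,0.9],[0.013,0.043,-0.085,0,0,-0.002,0.9],[0.013,0.043,-0.085,0,0,-0.002,0.9],[0.013,0.043,-0.085,0,0,-0.002,0.9]]]}}

```text
clock: 17.35
eef_pos: [552.7, 169.8, 272.4]
eef_rot: [-3.141, -0.003, -0.071]
wrist_force: [-0.5, -0.5, -1.6]
finger_gap: 47.4
finger_force: 25.0
```

```bash
python3 b.py b4|tail -12
```

```text
stn-46 h100 [553. 171. 252.] row [-0.     0.003 -0.041] [-0.     0.001  0.001] rows>= 0.4
stn-46 h53 [553. 171. 205.] row [-0.     0.003 -0.135] [-0.     0.001  0.001] rows>= 1.3
stn-46 h49 [553. 171. 201.] row [-0.     0.003 -0.143] [-0.     0.001  0.001] rows>= 1.4
[552.72997356 169.82804662 272.36682651] 17.35 47.431972488695074
tcp in stn [ 60.17371112 -47.61727792 272.36682651]
217 0 
227 30 [[39.1, -71.8], [79.5, -38.6]]
237 51 [[37.5, -73.4], [81.9, -34.4]]
247 56 [[37.0, -73.1], [81.7, -43.4]]
257 51 [[36.0, -74.1], [81.3, -37.9]]
267 59 [[35.3, -74.0], [81.5, -34.7]]
(256, 125) 224.79837477961638
```

View pics/b4.png

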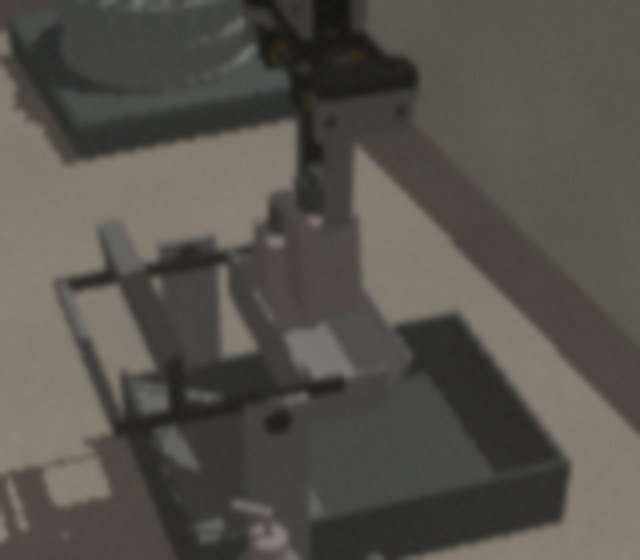

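Second bottle (330,265) hangs beside the first (275,275), bucket level. Lowering to 2–3 mm above the floor.

>>> {"name": "servo_tool", "arguments": {"motion": [[[0.001,0.006,-0.03,0,0,0,0.9],[0.001,0.006,-0.07,0,0,0,0.9],[0.001,0.006,-0.1,0,0,0,0.9],[0.001,0.006,-0.125,0,0,0,0.9],[0.001,0.006,-0.136,0,0,0,0.9],[0.001,0.006,-0.136,0,0,0,0.9],[0.001,0.006,-0.136,0,0,0,0.9]]]}}

```text
clock: 18.1
eef_pos: [553.6, 173.7, 204.0]
eef_rot: [-3.14, -0.003, -0.07]
wrist_force: [0.2, 0.5, -2.4]
finger_gap: 47.4
finger_force: 25.0
```

```bash
python3 p.py | grep -E "stn-46|^\["; python3 - <<'E'
from h import *
import contextlib,io
with contextlib.redirect_stdout(io.StringIO()): import p
f,W=cam('top');q=p.Ro.from_euler('z',p.ST[1]).inv().apply(W.reshape(-1,3)-p.ST[0])
k=(abs(q[:,0]+115)<12)&(abs(q[:,1])<90)&(q[:,2]>150);print("bar z",np.percentile(q[k][:,2],95))
print(manip.read_state()['wrist_force'])
E
```

```text
stn-46 h150 [553. 171. 302.] row [-0.002 -0.005  0.196] [-0.     0.001  0.   ] rows>= 2.0
stn-46 h100 [553. 171. 252.] row [-0.002 -0.005  0.096] [-0.     0.001  0.   ] rows>= 1.0
stn-46 h53 [553. 171. 205.] row [-0.002 -0.005  0.002] [-0.     0.001  0.   ] rows>= 0.1
stn-46 h49 [553. 171. 201.] row [-0.002 -0.005 -0.006] [-0.     0.001  0.   ] rows>= 0.1
[553.57429422 173.71875679 204.02814307] 18.1 47.4137115377466
bar z 603.372751733731
[ 0.29073841  0.32686409 -2.50722504]
```

>>> {"name": "servo_tool", "arguments": {"motion": [[[0,0,-0.004,0,0,0,0.9],[0,0,-0.004,0,0,0,0.25],[0,0,0,0,0,0,0.25],[0.02,0,0.09,0,0,0,0.25],[0.04,0,0.18,0,0,0,0.25],[0.06,0,0.27,0,0,0,0.25],[0.06,0,0.36,0,0,0,0.25],[0.06,0,0.4,0,0,0,0.25],[0.06,0,0.4,0,0,0,0.25],[0.06,0,0.4,0,0,0,0.25]]]}}

```text
clock: 19.15
eef_pos: [583.2, 173.7, 402.2]
eef_rot: [-3.141, -0.002, -0.07]
wrist_force: [-0.3, 1.7, -0.8]
finger_gap: 70.6
finger_force: 0.0
```

>>> {"name": "servo_tool", "arguments": {"motion": [[[0,0,0,0,0,0,0.25],[0,0,0,0,0,0,0.25],[0,0,0,0,0,0,0.25],[0,0,0,0,0,0,0.25],[0,0,0,0,0,0,0.25],[0,0,0,0,0,0,0.25],[0,0,0,0,0,0,0.25],[0,0,0,0,0,0,0.25]]]}}

```text
clock: 19.95
eef_pos: [583.3, 173.7, 403.0]
eef_rot: [-3.141, -0.002, -0.07]
wrist_force: [-0.1, 0.8, 0.2]
finger_gap: 70.4
finger_force: 0.0
```

```bash
python3 - <<'E'
from h import *
import contextlib,io
with contextlib.redirect_stdout(io.StringIO()): import p
f,W=cam('side');cv2.imwrite("pics/d.png",cv2.resize(f[:, 120:400,::-1],(560,768))[:600])
q=p.Ro.from_euler('z',p.ST[1]).inv().apply(W.reshape(-1,3)-p.ST[0])
k=(abs(q[:,0])<40)&(abs(q[:,1])<95)&(q[:,2]>275)&(q[:,2]<310);print(k.sum(),np.percentile(q[k],[5,50,95],axis=0) if k.sum()>5 else "")
print(p.P)
E
```

```text
146 [[  6.42160186 -86.02567106 293.73353158]
 [  9.65281124  -7.40200267 299.13852952]
 [ 16.27200639  84.67539529 301.49290914]]
[583.25628761 173.70336107 403.02601988]
```

View pics/d.png

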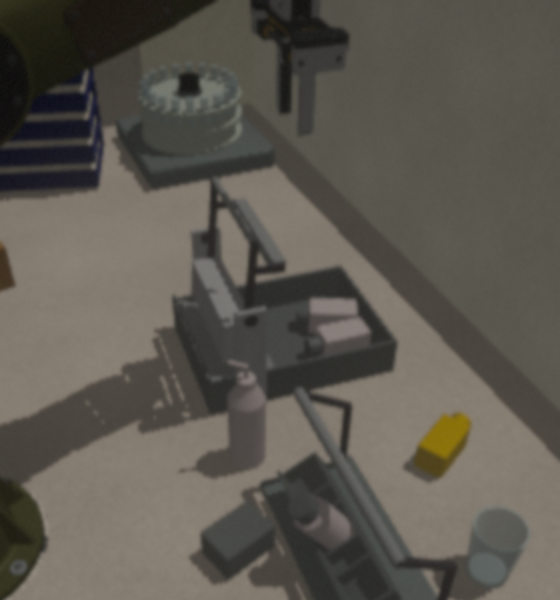

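The bucket is dumped (bar at 240,220) and both square bottles lie in the bin (335,315). The round bottle (310,500) and the bystanders are in place. Now the reset.

```bash
python3 - <<'E'
from p import *
print("----")
for x,z in((38,330),(38,286),(28,286),(4,286.6),(-21.5,281),(-43.5,271.6),(-64.4,256),(-74,246),(-50,330)): go("b",stn(x,0,z),RS)
E
```

```text
via [400. 200. 330.] row [-0.366  0.053 -0.146] [-0.     0.001  0.   ] rows>= 4.0
rack90 h290 [ 341. -117.  290.] row [-0.485 -0.582 -0.226] [-0.009 -0.166  0.01 ] rows>= 7.9
rack90 h150 [ 411. -120.  169.] row [-0.345 -0.587 -0.469] [-0.009 -0.166  0.01 ] rows>= 8.3
rack90 h49 [ 461. -122.   81.] row [-0.244 -0.591 -0.644] [-0.009 -0.166  0.01 ] rows>= 9.1
rack-90 h290 [ 334. -297.  290.] row [-0.499 -0.942 -0.226] [-0.009 -0.166  0.01 ] rows>= 10.9
rack-90 h150 [ 404. -300.  169.] row [-0.359 -0.947 -0.469] [-0.009 -0.166  0.01 ] rows>= 11.2
rack-90 h49 [ 454. -302.   81.] row [-0.258 -0.951 -0.644] [-0.009 -0.166  0.01 ] rows>= 11.8
stn46 h150 [559. 263. 302.] row [-0.048  0.179 -0.202] [-0.     0.001  0.   ] rows>= 2.7
stn46 h100 [559. 263. 252.] row [-0.048  0.179 -0.302] [-0.     0.001  0.   ] rows>= 3.5
stn46 h53 [559. 263. 205.] row [-0.048  0.179 -0.396] [-0.     0.001  0.   ] rows>= 4.4
stn46 h49 [559. 263. 201.] row [-0.048  0.179 -0.404] [-0.     0.001  0.   ] rows>= 4.4
stn-46 h150 [553. 171. 302.] row [-0.061 -0.005 -0.202] [-0.     0.001  0.   ] rows>= 2.1
stn-46 h100 
[... 344 characters left out ...]
row [-0.099  0.09  -0.146] [-0.     0.001  0.   ] rows>= 2.0
b [534. 219. 286.] row [-0.099  0.09  -0.234] [-0.     0.001  0.   ] rows>= 2.7
b [524. 220. 286.] row [-0.119  0.092 -0.234] [-0.     0.001  0.   ] rows>= 2.8
b [500. 221. 287.] row [-0.167  0.095 -0.233] [-0.     0.001  0.   ] rows>= 3.0
b [475. 223. 281.] row [-0.217  0.099 -0.244] [-0.     0.001  0.   ] rows>= 3.4
b [453. 225. 272.] row [-0.261  0.102 -0.263] [-0.     0.001  0.   ] rows>= 3.8
b [432. 226. 256.] row [-0.303  0.105 -0.294] [-0.     0.001  0.   ] rows>= 4.3
b [422. 227. 246.] row [-0.322  0.106 -0.314] [-0.     0.001  0.   ] rows>= 4.6
b [446. 225. 330.] row [-0.274  0.103 -0.146] [-0.     0.001  0.   ] rows>= 3.3
```

>>> {"name": "servo_tool", "arguments": {"motion": [[[-0.05,0.05,-0.06,0,0,0,0.25],[-0.099,0.09,-0.13,0,0,0,0.25],[-0.099,0.09,-0.146,0,0,0,0.25],[-0.099,0.09,-0.19,0,0,0,0.25],[-0.099,0.09,-0.234,0,0,0,0.25],[-0.099,0.09,-0.234,0,0,0,0.25],[-0.099,0.09,-0.234,0,0,0,0.25]]]}}

```text
clock: 20.7
eef_pos: [534.3, 218.5, 287.2]
eef_rot: [-3.141, -0.003, -0.07]
wrist_force: [-0.6, -0.7, 1.0]
finger_gap: 70.3
finger_force: 0.0
```

>>> {"name": "servo_tool", "arguments": {"motion": [[[-0.02,0.002,0,0,0,0,0.25],[-0.044,0.004,0,0,0,0,0.25],[-0.068,0.005,0,0,0,0,0.25],[-0.093,0.007,-0.005,0,0,0,0.25],[-0.118,0.009,-0.01,0,0,0,0.25],[-0.14,0.011,-0.02,0,0,0,0.25],[-0.162,0.012,-0.029,0,0,0,0.25],[-0.184,0.014,-0.045,0,0,0,0.25]]]}}

```text
clock: 21.5
eef_pos: [441.3, 225.9, 265.1]
eef_rot: [-3.14, -0.005, -0.07]
wrist_force: [0.0, 0.3, 0.1]
finger_gap: 70.5
finger_force: 0.0
```

>>> {"name": "servo_tool", "arguments": {"motion": [[[-0.02,0.001,-0.015,0,0,0,0.25],[-0.039,0.002,-0.035,0,0,0,0.25],[-0.039,0.002,-0.035,0,0,0,0.25],[-0.03,0.002,0.05,0,0,0,0.25],[-0.02,0.002,0.14,0,0,0,0.25],[-0.02,0.002,0.24,0,0,0,0.25],[-0.02,0.002,0.3,0,0,0,0.25],[-0.02,0.002,0.3,0,0,0,0.25],[-0.02,0.002,0.3,0,0,0,0.25],[-0.02,0.002,0.3,0,0,0,0.25]]]}}

```text
clock: 22.5
eef_pos: [431.6, 226.6, 412.9]
eef_rot: [-3.141, -0.001, -0.07]
wrist_force: [-0.3, -0.6, -0.3]
finger_gap: 70.4
finger_force: 0.0
```

>>> {"name": "servo_tool", "arguments": {"motion": [[[0,0,0,0,0,0,0.25],[0,0,0,0,0,0,0.25],[0,0,0,0,0,0,0.25],[0,0,0,0,0,0,0.25],[0,0,0,0,0,0,0.25],[0,0,0,0,0,0,0.25],[0,0,0,0,0,0,0.25],[0,0,0,0,0,0,0.25],[0,0,0,0,0,0,0.25],[0,0,0,0,0,0,0.25]]]}}

```text
clock: 23.5
eef_pos: [431.7, 226.7, 413.6]
eef_rot: [-3.141, -0.002, -0.07]
wrist_force: [0.5, -0.4, 0.4]
finger_gap: 70.1
finger_force: 0.0
```

```bash
cat > e.py <<'E'
from h import *
import contextlib,io
with contextlib.redirect_stdout(io.StringIO()): import p
f,W=cam('side');q=p.Ro.from_euler('z',p.ST[1]).inv().apply(W.reshape(-1,3)-p.ST[0])
def s(n,x0,x1,z0,z1):
    k=(q[:,0]>x0)&(q[:,0]<x1)&(abs(q[:,1])<90)&(q[:,2]>z0)&(q[:,2]<z1);print(n,k.sum(),np.percentile(q[k],[5,50,95],axis=0).round().tolist() if k.sum()>5 else "")
s("level bar",-130,-100,160,205);s("level cw",-90,-50,215,245);s("dumped bar",-10,40,275,310);s("pan floor",40,80,145,160)
w=f.reshape(-1,3).astype(int);k=(q[:,0]>60)&(q[:,0]<255)&(abs(q[:,1])<115)&(q[:,2]>5)&(q[:,2]<90)&(w[:,0]>w[:,2]+12)&(w[:,0]>110);print("bottles",k.sum(),np.percentile(q[k],[5,50,95],axis=0).round().tolist())
st=manip.read_state();print(st["clock"],st["eef_pos"],st["wrist_force"])
E
python3 e.py
```

```text
level bar 0 
level cw 0 
dumped bar 136 [[6.0, -83.0, 294.0], [10.0, -11.0, 299.0], [17.0, 76.0, 302.0]]
pan floor 0 
bottles 239 [[160.0, -63.0, 52.0], [194.0, -32.0, 54.0], [228.0, 40.0, 57.0]]
23.55 [431.73032638 226.71620057 413.52338105] [0.04692885 0.68778972 0.97593986]
```

The bar is back at the dumped position, so the tips didn't carry it past balance. Repeat with the tips 20 mm below the bar, checking on the way.

>>> {"name": "servo_tool", "arguments": {"motion": [[[0.1,-0.008,0,0,0,0,0.25],[0.2,-0.015,0,0,0,0,0.25],[0.205,-0.015,-0.05,0,0,0,0.25],[0.205,-0.015,-0.12,0,0,0,0.25],[0.205,-0.015,-0.2,0,0,0,0.25],[0.205,-0.015,-0.25,0,0,0,0.25],[0.205,-0.015,-0.279,0,0,0,0.25],[0.205,-0.015,-0.279,0,0,0,0.25]]]}}

```text
clock: 24.35
eef_pos: [533.6, 219.0, 272.0]
eef_rot: [3.141, 0.001, -0.07]
wrist_force: [0.2, 0.3, -1.0]
finger_gap: 71.0
finger_force: 0.0
```

>>> {"name": "servo_tool", "arguments": {"motion": [[[-0.02,0.002,0,0,0,0,0.25],[-0.044,0.004,0,0,0,0,0.25],[-0.068,0.005,0,0,0,0,0.25],[-0.093,0.007,-0.005,0,0,0,0.25],[-0.118,0.009,-0.01,0,0,0,0.25],[-0.118,0.009,-0.01,0,0,0,0.25]]]}}

```text
clock: 24.95
eef_pos: [474.3, 224.1, 270.6]
eef_rot: [-3.14, -0.004, -0.069]
wrist_force: [0.9, 0.4, -0.0]
finger_gap: 70.2
finger_force: 0.0
```

```bash
cat > a.py <<'E'
from h import *
import contextlib,io
with contextlib.redirect_stdout(io.StringIO()): import p
f,W=cam('side');q=p.Ro.from_euler('z',p.ST[1]).inv().apply(W.reshape(-1,3)-p.ST[0])
r=np.hypot(q[:,0],q[:,2]-180);k=(abs(q[:,1])<98)&(r>105)&(r<125)&(q[:,2]>170)&(q[:,0]<25)
a=np.degrees(np.arctan2(q[k][:,2]-180,q[k][:,0]));y=q[k][:,1]
h,e=np.histogram(a,np.arange(70,200,5))
print([(int(e[i]),int(h[i]),int(y[(a>=e[i])&(a<e[i+1])].min()),int(y[(a>=e[i])&(a<e[i+1])].max())) for i in range(len(h)) if h[i]>3])
print("tcp stn",p.Ro.from_euler('z',p.ST[1]).inv().apply(p.P-p.ST[0]),p.st["wrist_force"])
E
python3 a.py
```

```text
[(80, 50, -97, 44), (85, 56, -96, 27)]
tcp stn [-21.84003888   1.09142775 270.57485537] [ 0.85251813  0.40570818 -0.02272154]
```

```bash
python3 - <<'E'
from h import *
import contextlib,io
with contextlib.redirect_stdout(io.StringIO()): import p
for n in("side","top"):
    f,W=cam(n);q=p.Ro.from_euler('z',p.ST[1]).inv().apply(W.reshape(-1,3)-p.ST[0])
    print(n)
    for z in range(200,360,12):
        o=[]
        for y in range(-120,121,40):
            k=(abs(q[:,1]-y)<20)&(abs(q[:,2]-z)<6)&(q[:,0]>-160)&(q[:,0]<110)
            o.append(f"{k.sum()}:{q[k][:,0].min():.0f}..{q[k][:,0].max():.0f}" if k.sum()>2 else "-")
        print(z,o)
E
```

```text
side
200 ['36:-26..23', '6:-2..3', '-', '-', '-', '7:-0..7', '19:-25..21']
212 ['10:-1..9', '3:0..4', '-', '-', '-', '7:0..8', '6:-1..5']
224 ['10:-1..12', '8:1..13', '-', '-', '-', '3:1..5', '4:-0..2']
236 ['13:2..59', '15:1..60', '5:41..42', '-', '-', '-', '-']
248 ['42:3..59', '51:4..62', '21:42..64', '16:42..63', '12:42..64', '14:2..63', '-']
260 ['12:2..24', '51:4..62', '42:43..63', '37:43..63', '38:42..62', '33:3..61', '3:4..41']
272 ['12:4..16', '7:4..17', '-', '-', '-', '-', '-']
284 ['13:6..16', '-', '-', '-', '-', '-', '-']
296 ['10:6..18', '37:7..17', '33:6..18', '29:6..18', '9:9..17', '-', '-']
308 ['-', '-', '13:-31..-13', '-', '20:-32..-14', '-', '-']
320 ['-', '-', '25:-31..-13', '-', '26:-32..-14', '-', '-']
332 ['-', '-', '25:-31..-13', '-', '25:-31..-13', '-', '-']
344 ['-', '-', '30:-31..-13', '-', '6:-31..-17', '-', '-']
356 ['-', '-', '31:-31..-12', '-', '-', '-', '-']
top
200 ['53:-23..24', '-', '-', '-', '-', '-', '-']
212 ['3:6..11', '-', '-', '-', '-', '-', '-']
224 ['-', '-', '-', '-', '-', '-', '-']
236 ['6:3..16', '9:3..45', '-', '4:44..45', '-', '-', '-']
248 ['12:5..61', '50:5..65', '36:44..66', '28:43..65', '-', '-', '-']
260 ['12:6..56', '117:5..66', '113:45..65', '78:45..65', '-', '-', '-']
272 ['-', '-', '-', '-', '-', '-', '-']
284 ['4:8..15', '-', '-', '-', '-', '-', '-']
296 ['7:9..20', '55:9..21', '-', '-', '-', '-', '-']
308 ['-', '12:12..18', '-', '-', '-', '-', '-']
320 ['-', '-', '-', '-', '-', '-', '-']
332 ['-', '-', '-', '-', '-', '-', '-']
344 ['-', '-', '-', '-', '-', '-', '-']
356 ['-', '-', '-', '-', '-', '-', '-']
```

```bash
python3 - <<'E'
from h import *
import contextlib,io
with contextlib.redirect_stdout(io.StringIO()): import p
f,W=cam("side");q=p.Ro.from_euler('z',p.ST[1]).inv().apply(W.reshape(-1,3)-p.ST[0]).reshape(W.shape)
k=(q[...,0]>-40)&(q[...,0]<-5)&(abs(q[...,1])<65)&(q[...,2]>230)&(q[...,2]<345)
v,u=np.where(k);print(u.min(),u.max(),v.min(),v.max())
for y0 in(-1,1):
    m=k&(q[...,1]*y0>0);print(y0,np.sort(q[m][:,2])[:6].round(),np.percentile(q[m][:,1],[2,98]).round())
print(np.array(manip.camera("side")["cam_to_world"])[:3,3])
for r in range(v.max()-4,v.max()+14,1): print(r,[tuple(q[r,c].round().astype(int)) if q[r,c,0]==q[r,c,0] else 0 for c in range(int(u[q[v,u,1]<0].mean())-6,int(u[q[v,u,1]<0].mean())+7,4)])
E
```

```text
218 233 85 110
-1 [303. 304. 306. 306. 307. 308.] [-49. -37.]
1 [302. 302. 302. 304. 305. 307.] [34. 48.]
[ 155.29279628 -735.36256063  875.55746372]
106 [(np.int64(97), np.int64(504), np.int64(-1)), (np.int64(-29), np.int64(-45), np.int64(321)), (np.int64(-17), np.int64(-46), np.int64(320)), (np.int64(7), np.int64(-5), np.int64(293))]
107 [(np.int64(95), np.int64(498), np.int64(-2)), (np.int64(-29), np.int64(-46), np.int64(319)), (np.int64(-18), np.int64(-47), np.int64(318)), (np.int64(145), np.int64(478), np.int64(0))]
108 [(np.int64(92), np.int64(486), np.int64(0)), (np.int64(-30), np.int64(-47), np.int64(317)), (np.int64(-17), np.int64(-44), np.int64(313)), (np.int64(143), np.int64(471), np.int64(-1))]
109 [(np.int64(89), np.int64(477), np.int64(0)), (np.int64(-29), np.int64(-45), np.int64(312)), (np.int64(-16), np.int64(-41), np.int64(308)), (np.int64(139), np.int64(458), np.int64(1))]
110 [(np.int64(86), np.int64(466), np.int64(2)), (np.int64(-28), np.int64(-41), np.int64(306)), (np.int64(119), np.int64(451), np.int64(4)), (np.int64(137), np.int64(449), np.int64(2))]
111 [(np.i
[... 1696 characters left out ...]
.int64(172)), (np.int64(6), np.int64(96), np.int64(186)), (np.int64(96), np.int64(374), np.int64(3)), (np.int64(111), np.int64(364), np.int64(6))]
121 [(np.int64(-2), np.int64(119), np.int64(169)), (np.int64(7), np.int64(99), np.int64(179)), (np.int64(95), np.int64(370), np.int64(0)), (np.int64(111), np.int64(365), np.int64(0))]
122 [(np.int64(-2), np.int64(121), np.int64(164)), (np.int64(7), np.int64(103), np.int64(173)), (np.int64(94), np.int64(369), np.int64(-4)), (np.int64(108), np.int64(357), np.int64(1))]
123 [(np.int64(-2), np.int64(121), np.int64(160)), (np.int64(6), np.int64(98), np.int64(172)), (np.int64(90), np.int64(356), np.int64(0)), (np.int64(107), np.int64(351), np.int64(0))]
```

True fingertips are at z≈302, i.e. 31 mm above the reported TCP, so they slid just over the bar. Repeat with TCP 31 mm lower.

>>> {"name": "servo_tool", "arguments": {"motion": [[[0,0,0.06,0,0,0,0.25],[0.05,-0.004,0.1,0,0,0,0.25],[0.112,-0.008,0.1,0,0,0,0.25],[0.112,-0.008,0.1,0,0,0,0.25],[0.112,-0.008,0.03,0,0,0,0.25],[0.112,-0.008,-0.03,0,0,0,0.25],[0.112,-0.008,-0.047,0,0,0,0.25],[0.112,-0.008,-0.047,0,0,0,0.25]]]}}

```text
clock: 26.0
eef_pos: [530.8, 219.6, 245.1]
eef_rot: [-3.142, -0.001, -0.07]
wrist_force: [0.2, -0.7, 0.2]
finger_gap: 70.6
finger_force: 0.0
```

```bash
python3 a.py
```

```text
[(80, 69, -97, 95), (85, 82, -92, 97)]
tcp stn [ 34.89494019   0.55165199 245.08613513] [ 0.16899196 -0.6579425   0.20339067]
```

>>> {"name": "servo_tool", "arguments": {"motion": [[[-0.02,0.001,0.002,0,0,0,0.25],[-0.04,0.003,0.004,0,0,0,0.25],[-0.06,0.004,0.004,0,0,0,0.25],[-0.085,0.006,0,0,0,0,0.25],[-0.111,0.008,-0.006,0,0,0,0.25],[-0.133,0.009,-0.014,0,0,0,0.25],[-0.155,0.011,-0.025,0,0,0,0.25],[-0.155,0.011,-0.025,0,0,0,0.25]]]}}

```text
clock: 26.85
eef_pos: [452.3, 225.4, 233.3]
eef_rot: [-3.141, -0.002, -0.069]
wrist_force: [0.2, -0.0, 0.8]
finger_gap: 70.6
finger_force: 0.0
```

```bash
python3 a.py
```

```text
[(105, 12, -49, 39), (110, 42, -47, 40), (115, 28, -46, 42), (120, 106, -96, 97), (125, 42, -97, 95)]
tcp stn [-43.91416177   0.88905083 233.28612449] [ 0.16370253 -0.03641028  0.79274158]
```

Bar is now at ≈123° and follows the fingers. Push past balance, then lift off.

>>> {"name": "servo_tool", "arguments": {"motion": [[[-0.02,0.001,-0.015,0,0,0,0.25],[-0.042,0.003,-0.031,0,0,0,0.25],[-0.061,0.004,-0.051,0,0,0,0.25],[-0.061,0.004,-0.03,0,0,0,0.25],[-0.061,0.004,0.06,0,0,0,0.25],[-0.061,0.004,0.15,0,0,0,0.25],[-0.061,0.004,0.25,0,0,0,0.25],[-0.061,0.004,0.35,0,0,0,0.25],[-0.061,0.004,0.4,0,0,0,0.25],[-0.061,0.004,0.4,0,0,0,0.25]]]}}

```text
clock: 27.9
eef_pos: [423.8, 227.2, 437.9]
eef_rot: [-3.137, -0.009, -0.07]
wrist_force: [-0.4, 0.0, -0.2]
finger_gap: 70.5
finger_force: 0.0
```

>>> {"name": "servo_tool", "arguments": {"motion": [[[0,0,0,0,0,0,0.25],[0,0,0,0,0,0,0.25],[0,0,0,0,0,0,0.25],[0,0,0,0,0,0,0.25],[0,0,0,0,0,0,0.25],[0,0,0,0,0,0,0.25],[0,0,0,0,0,0,0.25],[0,0,0,0,0,0,0.25],[0,0,0,0,0,0,0.25],[0,0,0,0,0,0,0.25]]]}}

```text
clock: 28.9
eef_pos: [423.2, 227.2, 433.0]
eef_rot: [-3.141, -0.002, -0.07]
wrist_force: [-0.3, 0.5, 0.9]
finger_gap: 70.4
finger_force: 0.0
```

```bash
python3 a.py; python3 e.py
```

```text
[(170, 33, -97, 88), (175, 114, -97, 97)]
tcp stn [-73.00338343   0.66586909 433.04243901] [-0.25256894  0.54418081  0.91038635]
level bar 131 [[-123.0, -81.0, 185.0], [-118.0, -7.0, 189.0], [-112.0, 80.0, 191.0]]
level cw 275 [[-82.0, -83.0, 223.0], [-75.0, -8.0, 238.0], [-63.0, 81.0, 240.0]]
dumped bar 0 
pan floor 216 [[51.0, -41.0, 150.0], [64.0, 18.0, 152.0], [78.0, 82.0, 155.0]]
bottles 239 [[160.0, -62.0, 52.0], [194.0, -30.0, 54.0], [228.0, 36.0, 57.0]]
29.0 [423.23674899 227.21787679 433.03177916] [-0.32801758 -0.57641663 -0.1249782 ]
```

Bucket is level and empty, both bottles are at rest in the bin, and the robot is clear. Handing in.

```bash
python3 -c "
from cell import manip
print(manip.sign_off())"
```

```text
the job is handed in; nothing more can be done
None
```

The job is handed in at about 29 s: both square bottles were dumped into the bin by the second bottle's own weight, the empty bucket is level again, and the arm is clear. I saw the round bottle in its pocket and the bystanders in place after the dump, but did not look at them again before handing in. The hand-in gave no verdict. J6 briefly read −2.554 against its −2.55 limit while I was lining up on the second bottle, and the bucket reset took three tries.

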